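# Load the spice tins on the balanced swing arm in order

### The arm

A 6-joint arm with a two-finger parallel gripper is mounted at the origin on the work surface. World frame = base frame: x ahead of the robot, y to its left, z up, the work surface at z = 0. Lengths are in m, angles in degrees, forces in N, time in s.
With the tool pointing down it reaches from about 0.35 to 0.775 m from the base axis. Payload 7.3 kg.
Tool frame: the origin (TCP) lies on the front face of the gripper's body, between the roots of the fingers; the fingertips stand tip_extent ahead of it and the grasp point (between the pads) lies 47 mm ahead of it (tip_extent is the distance from the TCP to the fingertips, in m); z points along the fingers, y is the direction in which the jaws open and shut (so a half turn about z gives the same grasp; the last joint's range is limited). The gripper opens to 92 mm and grips with 3 to 60 N. Pads are 19 mm wide; open, the fingers measure 130 mm over their backs; the gripper's body (75 mm by 190 mm) begins 47 mm behind the grasp point.
Start: joints at [58.614, 19.595, 87.324, -0, 73.075, -8.365], TCP at [0.205, 0.483, 0.292] pointing down, gripper open.
Joint ranges: [-145.02, 145.02], [-44.19, 115.74], [2.07, 154.8], [-57.11, 237.11], [16.16, 152.29], [-177.93, 177.93]. Speed limits (degrees/s): [147.25, 147.25, 180, 180, 180, 180].

### API

Orientations are given as a 3x3 rotation matrix whose columns are the frame's x, y, z axes.
In Python, from plant import * gives the robot as it stands. The module is installed in compiled form; this text tells all that it offers.
- The arm moves only by the tool servo_tool, never from a script. Its argument "deltas" is a list of rows, each an object of numbers: "dx", "dy", "dz": the shift along the world's x, y, z in cm; "wx", "wy", "wz": the turn, a rotation vector about the world's x, y, z in degrees; "jaw": the finger opening in cm, from 0 to 9.18. In form: [{"dx": .., "dy": .., "dz": .., "wx": .., "wy": .., "wz": .., "jaw": ..}, ...]. A call has exactly 10 rows; each row shifts and turns the pose as measured when the row begins; what a row does not reach is not made up. A row lasts 1/8 s, in which the tool goes at most 62.5 mm and 10.7 degrees, less where a joint would pass 70% of its speed; a pose out of reach is approached as far as the arm can. A call with a gripper value outside its range is refused whole. The fingers move at their own pace and stop on an object; "newtons" is the grip in N (left out, the last holds). Time passes only in rows, so rows that do not move let the fingers close, or fill a call up. It gives the time, the measured TCP pose, the force and the opening at its end, in the units of the state.
- observe(): the state, without advancing time (a new reading comes with each control period).
- grab_frame(name): name is "side" or "top" or "wrist"; returns the picture (400x640x3 uint8, blue, green, red); there is no depth.
- camera_params(name): a dict with "K" (3x3 intrinsics, pixels), "D" ([k1, k2, p1, p2, k3] as OpenCV has them; the pictures are not rectified), "pose" (4x4, takes a point from camera to world coordinates). Camera axes: x right, y down, z forward; pixel columns grow to the right and rows downward; lengths in m; the calibration is good to about 2 mm. A picture is of the moment at which its call begins: read the wrist's pose just before it. camera_params takes no time and is no camera call; for the wrist camera it gives the pose at the moment of the call.
- close_job(): hands the job in, once; it reports no verdict.
The state is a dict: "t": time; "q": joint angles; "joint_vel": joint speeds; "joint_torque": joint torques, N m; "eef_pos": TCP position; "tcp_rot": TCP orientation; "force": force on the tool from outside, world axes, zero at the start; "moment": the same for the moment, N m; "opening": finger opening in m.
Only numpy, scipy, OpenCV 4.12 (cv2) and the standard library are available. Lean on these libraries where they do the work, as an engineer would, in place of code of your own. Each camera call takes 0.05 s, during which the arm holds its last target.

### The job

Pocket 1 of the spring-balanced swing arm already holds its spice tin; fill the other two in order: first the red-lidded tin into pocket 2 (two dots), then the green-lidded tin into pocket 3 (three dots), lid up and right down on the pocket floor. The red one lies on its side: first stand it upright on the counter and let go of it, then take it again by the lid from above. Lower each tin gently and keep hold of it until the arm has sunk under its weight and settled, so that the arm neither drops nor springs up when you let go; do not knock the arm, and leave the yellow spare tin, the utensil crock, the bowl and the spatula where they are.

Things in the scene. Friction and masses are not known exactly. Their poses are not given: they have to be found in the camera images.
- tin2: spice tin 2: square aluminium body 44 x 44 x 60 mm with a red lid 44 x 44 x 26 mm on top (2 white dots on the lid), 86 mm tall in all, about 0.1 to 0.21 kg (varies). Origin: centre of its base; z points from base to lid, x and y are square to the sides; centre of mass 43 mm above the base. At the start it lies on its side, z level and pointing towards the robot and to the robot's right (2.05 to 2.75 rad clockwise from straight ahead), its origin 22 mm above the counter.
- tin3: spice tin 3: square aluminium body 44 x 44 x 60 mm with a green lid 44 x 44 x 26 mm on top (3 white dots on the lid), 86 mm tall in all, about 0.1 to 0.21 kg (varies). Origin: centre of its base; z points from base to lid, x and y are square to the sides; centre of mass 43 mm above the base. At the start it stands upright on the counter.
- spare: bystander: a tin of the same size with a plain yellow lid without dots, standing upright; origin centre of base.
- stand: fixed base and post of the swing arm. Origin: on the counter under the middle pocket (2); y runs along the arm to the post (410 mm off, 190 mm high). At the arm's end hangs the black carrier, kept level, 64 x 180 mm (x, y) with a row of pockets 58 mm apart: 3 nearest the post, then 2, then 1 (filled, white lid 30 mm above the rim). A 26 mm grey ledge with the dots is on its +x side.
- pocket2 (a point): centre of the floor of pocket 2 (2 white dots on the grey ledge beside it). The pocket is 52 x 52 mm inside, its rim 56 mm above this floor, walls 6 mm. The pocket moves with the arm; axes as the stand: y along the row of pockets towards the post, z up.
- pocket3 (a point): centre of the floor of pocket 3 (3 white dots on the grey ledge beside it). The pocket is 52 x 52 mm inside, its rim 56 mm above this floor, walls 6 mm. The pocket moves with the arm; axes as the stand: y along the row of pockets towards the post, z up.
- swingarm (a joint): tilt of the swing arm in rad: 0 at the start, with only pocket 1 filled; grows as it sinks (280 mm of sinking per rad). A 100 N/m spring holds the carrier: it sinks 10 mm per newton, so 10 to 21 mm for a tin, and comes to rest in about half a second. Pocket floors are about 113 mm above the counter at the start.
- crock: bystander: steel utensil pot 90 mm wide, 110 mm high with utensils to 215 mm; origin centre of base.
- bowl: bystander: white bowl 110 mm wide, 55 mm high; origin centre of base.
- spatula: bystander: spatula 240 mm long lying on the counter along its x; origin under its middle.
Not all that is in view belongs to the job. What is shaped like the tin3 but orange is not meant.

How it is judged:
By the outcome, as a careful person would: the job done as asked, in the order asked, and still so for the second after the job is handed in, with the robot touching nothing.
It also fails if it takes over 72 s, if anything falls off the work surface, if the arm or the gripper's body presses on something with over 40 N, if the wrist force passes 120 N, or if a joint passes its speed limit or range.

## Working session

There is one attempt and no reset: what is moved stays moved. The work goes in short steps, Python scripts to look and compute and a tool call to move; the robot and the scene stay as the last step left them, time stands still between calls to the robot, and variables do not carry over. Pictures are saved under pics/ and viewed, and the job is handed in when it is done.

Besides the shell and the picture viewer there is one more tool, called after "Call:" as name(argument=value, ...), one argument or row to a line, values as JSON. servo_tool: Moves the arm, as the interface text tells. Its arguments: {"type":"object","properties":{"deltas":{"type":"array","items":{"type":"object","properties":{"dx":{"type":"number"},"dy":{"type":"number"},"dz":{"type":"number"},"wx":{"type":"number"},"wy":{"type":"number"},"wz":{"type":"number"},"jaw":{"type":"number"}}}},"newtons":{"type":"number"}},"required":["deltas"]}

```bash
mkdir -p pics
cat > h.py <<'E'
from plant import *
import numpy as np, cv2
def cam(name):
    p=camera_params(name); return np.array(p["K"],float),np.array(p["D"],float),np.array(p["pose"],float)
def ray(c,u,v):
    K,D,P=c
    n=cv2.undistortPoints(np.array([[[u,v]]],float),K,D)[0,0]
    d=P[:3,:3]@np.array([n[0],n[1],1.]); return P[:3,3],d/np.linalg.norm(d)
def onz(c,u,v,z):
    o,d=ray(c,u,v); return o+d*(z-o[2])/d[2]
def proj(c,p):
    K,D,P=c; R=P[:3,:3].T; t=-R@P[:3,3]
    return cv2.projectPoints(np.array(p,float).reshape(-1,3),cv2.Rodrigues(R)[0],t,K,D)[0].reshape(-1,2)
def tri(*rs):
    A=np.zeros((3,3));b=np.zeros(3)
    for o,d in rs:
        M=np.eye(3)-np.outer(d,d);A+=M;b+=M@o
    p=np.linalg.solve(A,b)
    return p,[np.linalg.norm((np.eye(3)-np.outer(d,d))@(p-o)) for o,d in rs]
E
python3 - <<'E'
from h import *
for n in ["side","top","wrist"]:
    c=cam(n); im=grab_frame(n); cv2.imwrite(f"pics/{n}0.png",im)
    print(n,np.round(c[2],3).tolist(),np.round(c[0],1).tolist())
s=observe();print(s["t"],s["eef_pos"],np.round(s["tcp_rot"],3),s["force"],s["opening"])
print([k for k in s])
E
```

```text
side [[0.776, -0.33, 0.538, 0.06], [-0.631, -0.393, 0.669, -0.627], [-0.009, -0.858, -0.513, 0.654], [0.0, 0.0, 0.0, 1.0]] [[365.0, 0.0, 325.9], [0.0, 365.0, 201.1], [0.0, 0.0, 1.0]]
top [[-0.017, -0.99, 0.138, 0.376], [-1.0, 0.015, -0.019, 0.102], [0.017, -0.138, -0.99, 1.853], [0.0, 0.0, 0.0, 1.0]] [[519.8, 0.0, 316.5], [0.0, 519.8, 193.8], [0.0, 0.0, 1.0]]
wrist [[0.392, 0.891, 0.228, 0.145], [0.92, -0.38, -0.098, 0.509], [-0.001, 0.248, -0.969, 0.383], [0.0, 0.0, 0.0, 1.0]] [[295.8, 0.0, 321.7], [0.0, 295.8, 200.2], [0.0, 0.0, 1.0]]
0.15 [0.20518838 0.48299467 0.29172648] [[-0.92   0.391 -0.001]
 [ 0.391  0.92  -0.001]
 [ 0.    -0.001 -1.   ]] [-0.91308611  0.35588707 -1.00472066] 0.09204930470704388
['t', 'q', 'joint_vel', 'joint_torque', 'eef_pos', 'tcp_rot', 'force', 'moment', 'opening']
```

View pics/top0.png

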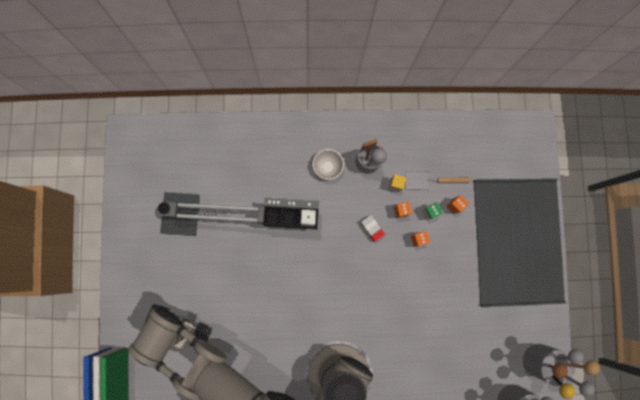

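View pics/side0.png

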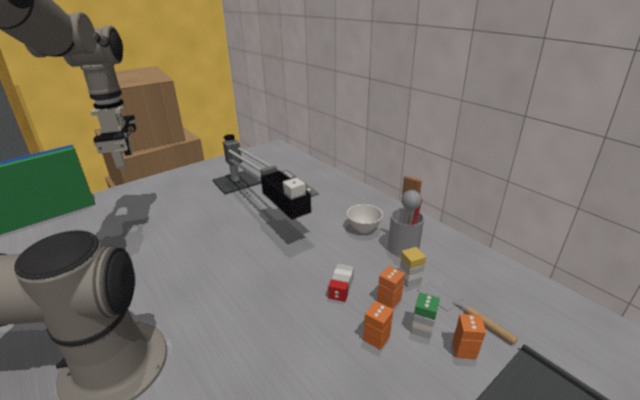

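View pics/wrist0.png

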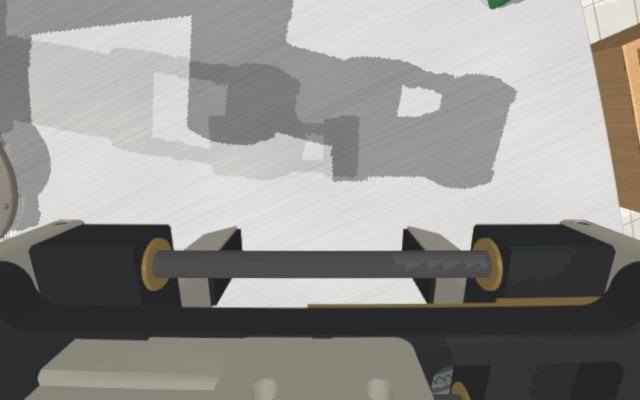

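Top view: the red tin lies at about (372,228) with its lid toward the lower right. The green tin stands at (434,210) among orange decoys, and the carrier is at about (292,215) with the white lid of pocket 1 at (308,217). Next I'll measure with masks.

```bash
cat > m.py <<'E'
from h import *
T=cv2.imread("pics/top0.png");S=cv2.imread("pics/side0.png")
ct,cs=cam("top"),cam("side")
def blobs(im,lo,hi,mn=15):
    h=cv2.cvtColor(im,cv2.COLOR_BGR2HSV)
    m=cv2.inRange(h,lo,hi)
    n,l,st,ce=cv2.connectedComponentsWithStats(m)
    return [(st[i].tolist(),np.round(ce[i],1).tolist()) for i in range(1,n) if st[i][4]>=mn]
R={"red":((0,170,80),(4,255,255)),"red2":((174,170,80),(180,255,255)),"green":((50,100,60),(80,255,255)),"yel":((20,120,100),(30,255,255)),"or":((6,170,120),(16,255,255))}
for k,(a,b) in R.items():
    print(k,"T",blobs(T,a,b)); print(k,"S",blobs(S,a,b))
E
python3 m.py
python3 - <<'E'
import cv2
T=cv2.imread("pics/top0.png");S=cv2.imread("pics/side0.png")
cv2.imwrite("pics/t0z.png",cv2.resize(T[140:260,250:480],None,fx=3.4,fy=3.4,interpolation=cv2.INTER_CUBIC))
cv2.imwrite("pics/s0z.png",cv2.resize(S[130:370,210:530],None,fx=2.4,fy=2.4,interpolation=cv2.INTER_CUBIC))
E
```

```text
red T [([372, 231, 12, 10, 60], [377.4, 235.2])]
red S [([329, 281, 18, 20, 259], [338.0, 289.6])]
red2 T []
red2 S []
green T [([434, 203, 8, 11, 40], [437.8, 208.0]), ([427, 206, 10, 12, 64], [430.6, 211.8]), ([101, 349, 27, 51, 1166], [114.0, 376.4])]
green S [([0, 147, 94, 87, 5528], [41.0, 188.5]), ([415, 294, 24, 25, 346], [426.5, 306.3])]
yel T [([391, 175, 15, 14, 165], [398.0, 181.7]), ([561, 384, 13, 14, 141], [567.3, 390.8])]
yel S [([53, 0, 186, 159, 12722], [176.2, 56.0]), ([0, 30, 109, 163, 8653], [51.9, 105.4]), ([402, 247, 23, 21, 322], [413.1, 257.0])]
or T [([452, 196, 15, 15, 93], [458.4, 203.4]), ([406, 203, 5, 12, 32], [407.8, 208.2]), ([397, 204, 8, 13, 58], [400.2, 210.2]), ([424, 232, 5, 11, 34], [425.8, 237.1]), ([415, 234, 7, 11, 58], [418.1, 239.1])]
or S [([365, 274, 37, 74, 1008], [381.7, 315.1]), ([457, 315, 28, 43, 752], [470.2, 337.7])]
```

View pics/t0z.png

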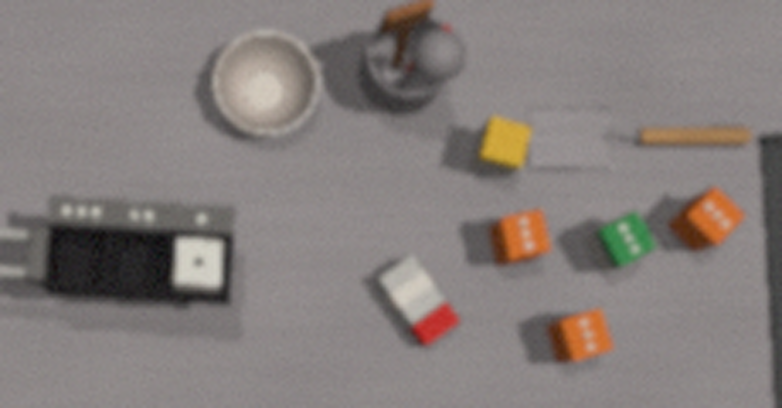

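View pics/s0z.png

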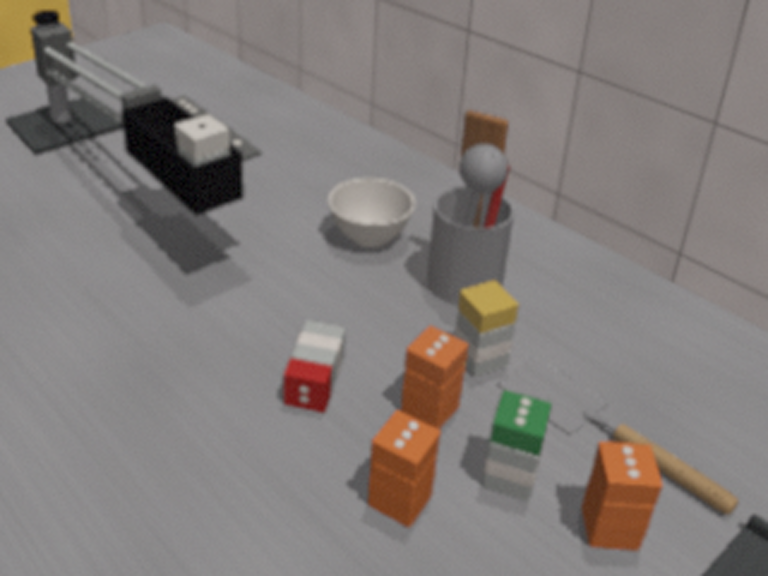

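```bash
cat > m2.py <<'E'
from h import *
ct,cs=cam("top"),cam("side")
t=lambda u,v:(250+u/3.4,140+v/3.4)
s=lambda u,v:(210+u/2.4,130+v/2.4)
for nm,a,b in [("green top",(628,239),(524,410)),("yellow",(506,141),(488,304)),("or1",(524,234),(437,347)),("or2",(583,334),(407,436)),("or3",(713,215),(626,463)),("white1",(199,262),(203,128)),("white dot",(199,262),(203,127)),("red lidtop edge mid",(444,330),(316,364)),("dot1",(202,218),(237,146))]:
    p,r=tri(ray(ct,*t(*a)),ray(cs,*s(*b))); print(nm,np.round(p,4),np.round(r,4))
print("red on z=.044")
for a in [(408,257),(378,288),(458,314),(430,344)]: print(np.round(onz(ct,*t(*a),.044),4))
for a in [(313,321),(345,325),(329,367),(288,361)]: print(np.round(onz(cs,*s(*a),.044),4))
print("dots on ledge z?")
for a in [(66,211),(82,211),(97,211),(134,215),(149,215),(202,218)]: print(np.round(onz(ct,*t(*a),.16),4))
print("carrier")
for a in [(50,226),(230,236),(47,292),(228,302)]: print(np.round(onz(ct,*t(*a),.169),4))
p,r=tri(ray(ct,165,208),ray(cs,229,138));print("post",p,r)
E
python3 m2.py
```

```text
green top [ 0.5596 -0.3399  0.0888] [0.0014 0.0014]
yellow [ 0.6625 -0.2196  0.0766] [0.0005 0.0005]
or1 [ 0.5666 -0.2339  0.0838] [0.0008 0.0008]
or2 [ 0.465  -0.2911  0.0824] [0.0017 0.0017]
or3 [ 0.5821 -0.4298  0.0835] [0.0003 0.0003]
white1 [0.5334 0.0961 0.1958] [0.0012 0.0012]
white dot [0.5334 0.096  0.1971] [0.0013 0.0013]
red lidtop edge mid [ 0.4765 -0.1555  0.0588] [0.0058 0.0058]
dot1 [0.5784 0.0931 0.1581] [0.0001 0.0001]
red on z=.044
[ 0.5484 -0.1193  0.044 ]
[ 0.5169 -0.0874  0.044 ]
[ 0.4887 -0.1692  0.044 ]
[ 0.4585 -0.1393  0.044 ]
[ 0.5325 -0.0956  0.044 ]
[ 0.5541 -0.1219  0.044 ]
[ 0.4992 -0.1579  0.044 ]
[ 0.4735 -0.1254  0.044 ]
dots on ledge z?
[0.587  0.2241 0.16  ]
[0.5868 0.2086 0.16  ]
[0.5866 0.1942 0.16  ]
[0.5822 0.1585 0.16  ]
[0.582  0.1441 0.16  ]
[0.5783 0.093  0.16  ]
carrier
[0.5716 0.2388 0.169 ]
[0.5594 0.0665 0.169 ]
[0.5083 0.242  0.169 ]
[0.4962 0.0695 0.169 ]
post [0.56995876 0.56413364 0.17881072] [np.float64(4.910736868204757e-05), np.float64(4.9107368682059866e-05)]
```

Call:
servo_tool(
  deltas=[
    {"dx":2.5,"dy":-5.5,"wz":-3,"jaw":0},
    {"dx":2.5,"dy":-5.5,"wz":-3,"jaw":0},
    {"dx":2.5,"dy":-5.5,"wz":-3,"jaw":0},
    {"dx":2.5,"dy":-5.5,"wz":-3,"jaw":0},
    {"dx":2.5,"dy":-5.5,"wz":-3,"jaw":0},
    {"dx":2.5,"dy":-5.5,"wz":-3,"jaw":0},
    {"dx":2.5,"dy":-5.5,"wz":-3,"jaw":0},
    {"dx":2.5,"dy":-5.5,"wz":-3,"jaw":0},
    {"dx":2.5,"dy":-5.5,"wz":-2,"jaw":0},
    {"dx":2.5,"dy":-5.5,"jaw":0},
  ],
)

```text
$.deltas[0]: bad value
```

```bash
cat > look.py <<'E'
import sys
from h import *
import pickle
n,f=sys.argv[1],sys.argv[2]
c=cam(n); im=grab_frame(n); cv2.imwrite(f"pics/{f}.png",im); pickle.dump(c,open(f"pics/{f}.pkl","wb"))
s=observe();print(round(s["t"],2),np.round(s["eef_pos"],4),"yawx",round(float(np.degrees(np.arctan2(s["tcp_rot"][1,0],s["tcp_rot"][0,0]))),1),"F",np.round(s["force"],2),"open",round(s["opening"],4),"q",np.round(s["q"],1))
E
python3 look.py wrist w1; python3 -c "
import plant;print([k for k in dir(plant) if k[0]!='_'], getattr(plant,'tip_extent',None))"
```

```text
0.2 [0.2052 0.4831 0.2918] yawx 157.0 F [-0.71  0.15 -0.33] open 0.0918 q [58.6 19.6 87.4  0.  73.1 -8.4]
['IKError', 'camera_params', 'close_job', 'grab_frame', 'observe', 'tip_extent'] 0.0655
```

View pics/w1.png

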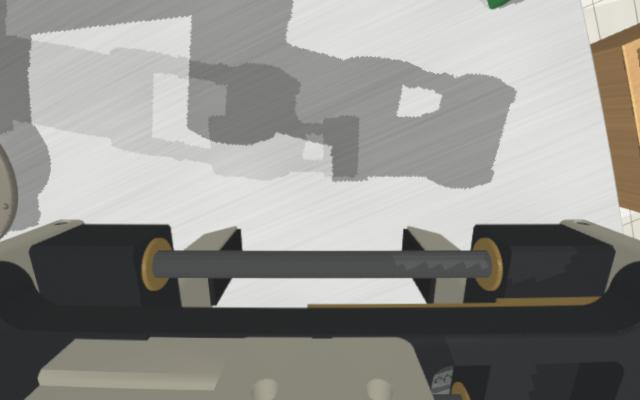

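The call was refused and the arm did not move, since each row probably needs all seven keys. I'll send full rows.

Call:
servo_tool(
  deltas=[
    {"dx":2.5,"dy":-5.5,"dz":0,"wx":0,"wy":0,"wz":-3,"jaw":0},
    {"dx":2.5,"dy":-5.5,"dz":0,"wx":0,"wy":0,"wz":-3,"jaw":0},
    {"dx":2.5,"dy":-5.5,"dz":0,"wx":0,"wy":0,"wz":-3,"jaw":0},
    {"dx":2.5,"dy":-5.5,"dz":0,"wx":0,"wy":0,"wz":-3,"jaw":0},
    {"dx":2.5,"dy":-5.5,"dz":0,"wx":0,"wy":0,"wz":-3,"jaw":0},
    {"dx":2.5,"dy":-5.5,"dz":0,"wx":0,"wy":0,"wz":-3,"jaw":0},
    {"dx":2.5,"dy":-5.5,"dz":0,"wx":0,"wy":0,"wz":-3,"jaw":0},
    {"dx":2.5,"dy":-5.5,"dz":0,"wx":0,"wy":0,"wz":-3,"jaw":0},
    {"dx":2.5,"dy":-5.5,"dz":0,"wx":0,"wy":0,"wz":-2,"jaw":0},
    {"dx":2.5,"dy":-5.5,"dz":0,"wx":0,"wy":0,"wz":0,"jaw":0},
  ],
  newtons=10,
)

```text
t: 1.45
eef_pos: [0.4582, -0.0818, 0.2916]
tcp_rot: [[-0.65, 0.76, 0.004], [0.76, 0.65, 0.0], [-0.003, 0.003, -1.0]]
force: [0.9, 0.5, -0.2]
opening: 0.0011
```

```bash
python3 look.py wrist w1
```

```text
1.5 [ 0.461  -0.088   0.2915] yawx 130.4 F [ 2.72 -6.92  1.53] open 0.0004 q [-20.1  13.6  96.   -0.1  70.  -60.5]
```

View pics/w1.png

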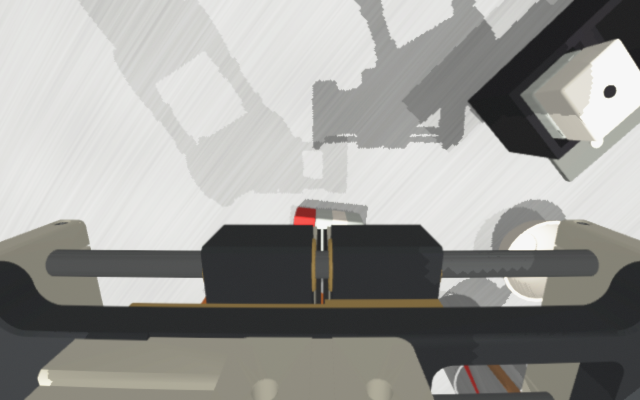

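Call:
servo_tool(
  deltas=[
    {"dx":3,"dy":-3,"dz":0,"wx":0,"wy":0,"wz":0,"jaw":0},
    {"dx":3,"dy":-3,"dz":0,"wx":0,"wy":0,"wz":0,"jaw":0},
    {"dx":1.4,"dy":-1.4,"dz":-1,"wx":0,"wy":0,"wz":0,"jaw":0},
    {"dx":0,"dy":0,"dz":-2,"wx":0,"wy":0,"wz":0,"jaw":0},
    {"dx":0,"dy":0,"dz":-2,"wx":0,"wy":0,"wz":0,"jaw":0},
    {"dx":0,"dy":0,"dz":-2,"wx":0,"wy":0,"wz":0,"jaw":0},
    {"dx":0,"dy":0,"dz":0,"wx":0,"wy":0,"wz":0,"jaw":0},
    {"dx":0,"dy":0,"dz":0,"wx":0,"wy":0,"wz":0,"jaw":0},
    {"dx":0,"dy":0,"dz":0,"wx":0,"wy":0,"wz":0,"jaw":0},
    {"dx":0,"dy":0,"dz":0,"wx":0,"wy":0,"wz":0,"jaw":0},
  ],
)

```text
t: 2.75
eef_pos: [0.5375, -0.1662, 0.2197]
tcp_rot: [[-0.644, 0.765, 0.007], [0.765, 0.644, -0.004], [-0.008, 0.002, -1.0]]
force: [-0.5, -0.2, -0.2]
opening: 0.0003
```

```bash
python3 look.py wrist w2
```

```text
2.8 [ 0.5375 -0.1661  0.2197] yawx 130.1 F [-0.16 -0.48  0.14] open 0.0002 q [-25.   27.1  87.7  -0.1  64.7 -65. ]
```

View pics/w2.png

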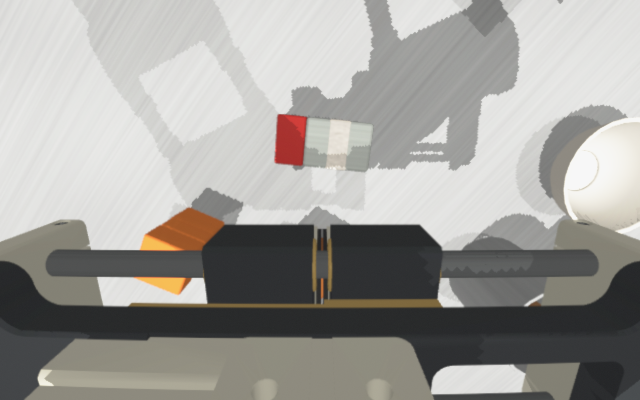

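Run:
```python
from h import *
import pickle
c=pickle.load(open("pics/w2.pkl","rb"))
P=[onz(c,*a,.044)[:2] for a in [(277,114),(372,124),(366,171),(275,164)]]
for p in P: print(np.round(p,4))
lid=(P[0]+P[3])/2; base=(P[1]+P[2])/2
print("lid",lid,"base",base,"L",np.linalg.norm(lid-base),"yaw",np.degrees(np.arctan2(*(lid-base)[::-1])), "ctr",(lid+base)/2, [np.linalg.norm(P[0]-P[3]),np.linalg.norm(P[1]-P[2])])
```

```text
[ 0.4612 -0.1339]
[ 0.5301 -0.0871]
[ 0.5539 -0.1213]
[ 0.4866 -0.1694]
lid [ 0.47390825 -0.15165911] base [ 0.54197285 -0.10418058] L 0.0829879572671286 yaw -145.10226173507198 ctr [ 0.50794055 -0.12791985] [np.float64(0.04366250328212786), np.float64(0.041691305635865566)]
```

Call:
servo_tool(
  deltas=[
    {"dx":-0.8,"dy":0.7,"dz":0,"wx":0,"wy":0,"wz":-5,"jaw":0},
    {"dx":0,"dy":0,"dz":-3,"wx":0,"wy":0,"wz":0,"jaw":0},
    {"dx":0,"dy":0,"dz":-3,"wx":0,"wy":0,"wz":0,"jaw":0},
    {"dx":0,"dy":0,"dz":-3,"wx":0,"wy":0,"wz":0,"jaw":0},
    {"dx":0,"dy":0,"dz":-2,"wx":0,"wy":0,"wz":0,"jaw":0},
    {"dx":0,"dy":0,"dz":-2,"wx":0,"wy":0,"wz":0,"jaw":0},
    {"dx":0,"dy":0,"dz":0,"wx":0,"wy":0,"wz":0,"jaw":0},
    {"dx":0,"dy":0,"dz":0,"wx":0,"wy":0,"wz":0,"jaw":0},
    {"dx":0,"dy":0,"dz":0,"wx":0,"wy":0,"wz":0,"jaw":0},
    {"dx":0,"dy":0,"dz":0,"wx":0,"wy":0,"wz":0,"jaw":0},
  ],
)

```text
t: 4.05
eef_pos: [0.532, -0.1602, 0.0922]
tcp_rot: [[-0.572, 0.82, 0.017], [0.82, 0.572, -0.01], [-0.018, 0.008, -1.0]]
force: [0.3, 0.3, 0.7]
opening: 0.0005
```

```bash
python3 look.py wrist w3
```

```text
4.1 [ 0.5321 -0.1602  0.0922] yawx 124.9 F [-0.53 -0.72  0.73] open 0.0002 q [-24.6  35.7  96.5  -0.2  46.7 -59.4]
```

View pics/w3.png

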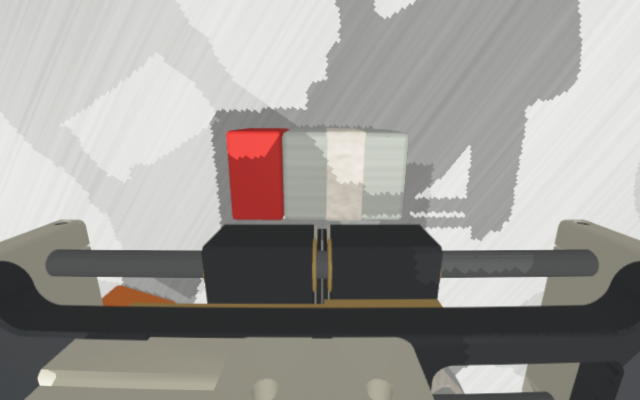

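Call:
servo_tool(
  deltas=[
    {"dx":0,"dy":0,"dz":-0.9,"wx":0,"wy":0,"wz":0,"jaw":0},
    {"dx":-0.6,"dy":0.8,"dz":0,"wx":0,"wy":0,"wz":0,"jaw":0},
    {"dx":-0.6,"dy":0.8,"dz":0,"wx":0,"wy":0,"wz":0,"jaw":0},
    {"dx":-0.6,"dy":0.9,"dz":0,"wx":0,"wy":0,"wz":0,"jaw":0},
    {"dx":-0.6,"dy":0.9,"dz":0,"wx":0,"wy":0,"wz":0,"jaw":0},
    {"dx":-0.6,"dy":0.9,"dz":0,"wx":0,"wy":0,"wz":0,"jaw":0},
    {"dx":-0.6,"dy":0.9,"dz":0,"wx":0,"wy":0,"wz":0,"jaw":0},
    {"dx":-0.6,"dy":0.9,"dz":0,"wx":0,"wy":0,"wz":0,"jaw":0},
    {"dx":0.3,"dy":-0.4,"dz":0,"wx":0,"wy":0,"wz":0,"jaw":0},
    {"dx":0.6,"dy":-0.9,"dz":2,"wx":0,"wy":0,"wz":0,"jaw":0},
  ],
)

```text
t: 5.35
eef_pos: [0.4951, -0.1071, 0.1025]
tcp_rot: [[-0.574, 0.819, 0.015], [0.819, 0.574, -0.009], [-0.016, 0.007, -1.0]]
force: [0.3, -0.5, 0.4]
opening: 0.0008
```

Call:
servo_tool(
  deltas=[
    {"dx":0.3,"dy":-0.4,"dz":3,"wx":0,"wy":0,"wz":0,"jaw":9},
    {"dx":0,"dy":0,"dz":3,"wx":0,"wy":0,"wz":0,"jaw":9},
    {"dx":0,"dy":0,"dz":3,"wx":0,"wy":0,"wz":0,"jaw":9},
    {"dx":0,"dy":0,"dz":2,"wx":0,"wy":0,"wz":-10,"jaw":9},
    {"dx":0,"dy":0,"dz":0,"wx":0,"wy":0,"wz":-10,"jaw":9},
    {"dx":0,"dy":0,"dz":0,"wx":0,"wy":0,"wz":-10,"jaw":9},
    {"dx":0,"dy":0,"dz":0,"wx":0,"wy":0,"wz":-10,"jaw":9},
    {"dx":0,"dy":0,"dz":0,"wx":0,"wy":0,"wz":0,"jaw":9},
    {"dx":0,"dy":0,"dz":0,"wx":0,"wy":0,"wz":0,"jaw":9},
    {"dx":0,"dy":0,"dz":0,"wx":0,"wy":0,"wz":0,"jaw":9},
  ],
)

```text
t: 6.6
eef_pos: [0.5003, -0.1149, 0.217]
tcp_rot: [[0.105, 0.994, 0.007], [0.994, -0.104, -0.017], [-0.017, 0.009, -1.0]]
force: [0.1, 0.2, 0.2]
opening: 0.0893
```

```bash
python3 look.py wrist w4
```

```text
6.65 [ 0.5003 -0.1149  0.217 ] yawx 84.0 F [ 0.82 -0.   -0.13] open 0.0897 q [-21.1  22.4  96.   -0.9  60.9 -14.7]
```

View pics/w4.png

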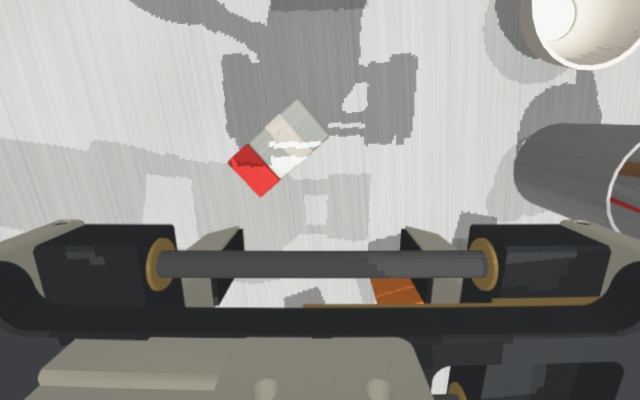

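```bash
cat > quad.py <<'E'
from h import *
import pickle,sys
c=pickle.load(open("pics/w4.pkl","rb"))
P=[onz(c,*a,.044)[:2] for a in [(228,163),(297,99),(329,134),(261,197)]]
lid=(P[0]+P[3])/2; base=(P[1]+P[2])/2
d=lid-base;print("lid",lid,"base",base,"L",np.linalg.norm(d),"yaw",np.degrees(np.arctan2(*d[::-1])),"ctr",(lid+base)/2,[np.linalg.norm(P[0]-P[3]),np.linalg.norm(P[1]-P[2])])
E
python3 quad.py
```

```text
lid [ 0.43477265 -0.09281424] base [ 0.50270133 -0.04433653] L 0.08345294063237943 yaw -144.4862191474557 ctr [ 0.46873699 -0.06857538] [np.float64(0.04197833024768427), np.float64(0.03985457281169534)]
```

Call:
servo_tool(
  deltas=[
    {"dx":-2.5,"dy":-0.5,"dz":0,"wx":0,"wy":0,"wz":-9.8,"jaw":9},
    {"dx":-2.5,"dy":-0.5,"dz":0,"wx":0,"wy":0,"wz":-9.8,"jaw":9},
    {"dx":-2.5,"dy":-0.5,"dz":0,"wx":0,"wy":0,"wz":-9.8,"jaw":9},
    {"dx":-2.5,"dy":-0.5,"dz":0,"wx":0,"wy":0,"wz":-9.8,"jaw":9},
    {"dx":-1.5,"dy":-0.5,"dz":0,"wx":0,"wy":0,"wz":-9.8,"jaw":9},
    {"dx":-0.5,"dy":0,"dz":-1,"wx":5.2,"wy":-7.4,"wz":0,"jaw":9},
    {"dx":-0.5,"dy":0,"dz":-1,"wx":5.2,"wy":-7.4,"wz":0,"jaw":9},
    {"dx":0,"dy":0,"dz":-1,"wx":5.2,"wy":-7.4,"wz":0,"jaw":9},
    {"dx":0,"dy":0,"dz":-1,"wx":5.2,"wy":-7.4,"wz":0,"jaw":9},
    {"dx":0,"dy":0,"dz":-1,"wx":5.2,"wy":-7.4,"wz":0,"jaw":9},
  ],
)

```text
t: 7.9
eef_pos: [0.3732, -0.1398, 0.1702]
tcp_rot: [[0.603, 0.559, 0.569], [0.408, -0.829, 0.382], [0.685, 0.002, -0.728]]
force: [0.1, 1.0, -0.8]
opening: 0.09
```

```bash
python3 look.py wrist w5
cat > plan.py <<'E'
from h import *
from scipy.spatial.transform import Rotation as Ro
def goto(pos,R):
    s=observe(); Rc=np.array(s["tcp_rot"]); 
    w=Ro.from_matrix(R@Rc.T).as_rotvec(degrees=True)
    print("TCP",np.round(s["eef_pos"],4),"delta cm",np.round((np.array(pos)-s["eef_pos"])*100,2),"rotvec",np.round(w,1))
def Rd(yawx): # tool down
    y=np.radians(yawx); x=np.array([np.cos(y),np.sin(y),0]); z=np.array([0,0,-1.]); return np.stack([x,np.cross(z,x),z],1)
E
cat > p1.py <<'E'
from plan import *
d=np.array([np.cos(np.radians(-145)),np.sin(np.radians(-145)),0]);up=np.array([0,0,1.])
ax=np.cross(up,d)
R=Ro.from_rotvec(45*ax,degrees=True).as_matrix()@Rd(35)
G=np.array([.4548,-.0784,.027])
T=G-.047*R[:,2]
print(R[:,2],T); goto(T-.08*R[:,2],R); goto(T,R)
E
python3 p1.py
```

```text
7.95 [ 0.3726 -0.1401  0.1686] yawx 34.2 F [ 0.23 -0.42 -1.41] open 0.0902 q [-59.5  19.1 130.1  59.4  53.1 -50.4]
[ 0.57922797  0.40557979 -0.70710678] [ 0.42757629 -0.09746225  0.06023402]
TCP [ 0.3726 -0.1401  0.1686] delta cm [ 0.86  1.02 -5.18] rotvec [ 0.9 -1.1  0.9]
TCP [ 0.3726 -0.1401  0.1686] delta cm [  5.5    4.26 -10.84] rotvec [ 0.9 -1.1  0.9]
```

View pics/w5.png

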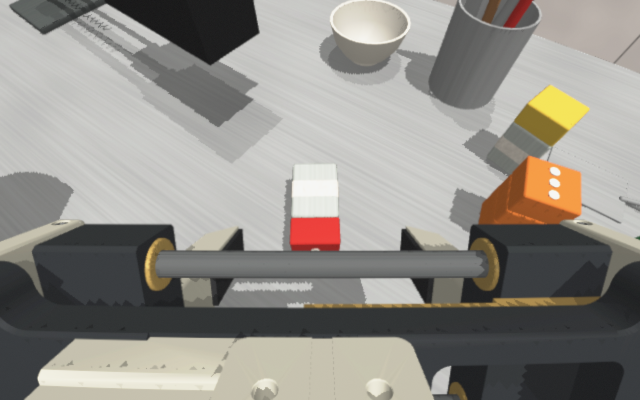

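Call:
servo_tool(
  deltas=[
    {"dx":0.4,"dy":0.5,"dz":-2.5,"wx":0.9,"wy":-1.1,"wz":0.9,"jaw":9},
    {"dx":0.4,"dy":0.5,"dz":-2.5,"wx":0,"wy":0,"wz":0,"jaw":9},
    {"dx":0.8,"dy":0.6,"dz":-1,"wx":0,"wy":0,"wz":0,"jaw":9},
    {"dx":0.8,"dy":0.6,"dz":-1,"wx":0,"wy":0,"wz":0,"jaw":9},
    {"dx":0.8,"dy":0.6,"dz":-1,"wx":0,"wy":0,"wz":0,"jaw":9},
    {"dx":0.8,"dy":0.5,"dz":-0.9,"wx":0,"wy":0,"wz":0,"jaw":9},
    {"dx":0.8,"dy":0.5,"dz":-0.9,"wx":0,"wy":0,"wz":0,"jaw":9},
    {"dx":0,"dy":0,"dz":0,"wx":0,"wy":0,"wz":0,"jaw":9},
    {"dx":0,"dy":0,"dz":0,"wx":0,"wy":0,"wz":0,"jaw":9},
    {"dx":0,"dy":0,"dz":0,"wx":0,"wy":0,"wz":0,"jaw":9},
  ],
)

```text
t: 9.2
eef_pos: [0.423, -0.103, 0.0684]
tcp_rot: [[0.587, 0.577, 0.568], [0.413, -0.817, 0.403], [0.696, -0.002, -0.718]]
force: [0.1, 0.4, -0.5]
opening: 0.09
```

```bash
python3 look.py wrist w6;python3 p1.py
```

```text
9.25 [ 0.423  -0.103   0.0684] yawx 35.1 F [-0.41  0.77 -0.55] open 0.0901 q [-49.   36.4 131.   82.7  44.3 -71.8]
[ 0.57922797  0.40557979 -0.70710678] [ 0.42757629 -0.09746225  0.06023402]
TCP [ 0.423  -0.103   0.0684] delta cm [-4.18 -2.69  4.84] rotvec [ 0.4 -0.8 -0.2]
TCP [ 0.423  -0.103   0.0684] delta cm [ 0.45  0.56 -0.81] rotvec [ 0.4 -0.8 -0.2]
```

View pics/w6.png

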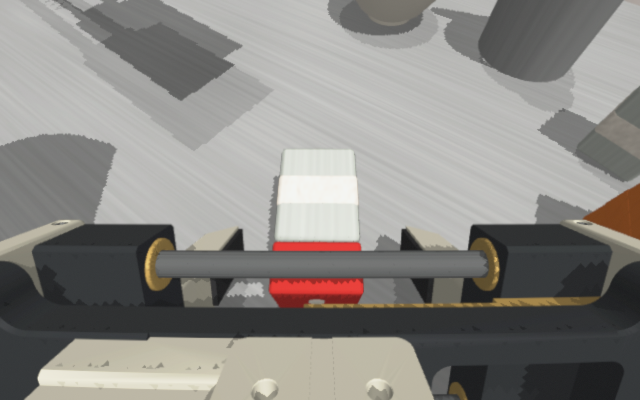

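Call:
servo_tool(
  deltas=[
    {"dx":0.3,"dy":0.3,"dz":-0.5,"wx":0,"wy":0,"wz":0,"jaw":9},
    {"dx":0.2,"dy":0.3,"dz":-0.4,"wx":0,"wy":0,"wz":0,"jaw":9},
    {"dx":0,"dy":0,"dz":0,"wx":0,"wy":0,"wz":0,"jaw":4},
    {"dx":0,"dy":0,"dz":0,"wx":0,"wy":0,"wz":0,"jaw":4},
    {"dx":0,"dy":0,"dz":0,"wx":0,"wy":0,"wz":0,"jaw":4},
    {"dx":0,"dy":0,"dz":0,"wx":0,"wy":0,"wz":0,"jaw":4},
    {"dx":0,"dy":0,"dz":0,"wx":0,"wy":0,"wz":0,"jaw":4},
    {"dx":0,"dy":0,"dz":2,"wx":0,"wy":0,"wz":0,"jaw":4},
    {"dx":0,"dy":0,"dz":3,"wx":0,"wy":0,"wz":0,"jaw":4},
    {"dx":0,"dy":0,"dz":3,"wx":0,"wy":0,"wz":0,"jaw":4},
  ],
  newtons=20,
)

```text
t: 10.5
eef_pos: [0.4271, -0.0966, 0.1388]
tcp_rot: [[0.592, 0.575, 0.565], [0.41, -0.818, 0.404], [0.694, -0.008, -0.72]]
force: [0.0, 1.0, -0.6]
opening: 0.0439
```

```bash
python3 look.py wrist w7
```

```text
10.55 [ 0.4278 -0.0969  0.1417] yawx 34.9 F [3.17 1.36 2.73] open 0.0439 q [-47.6  24.5 128.9  70.4  47.1 -52.4]
```

View pics/w7.png

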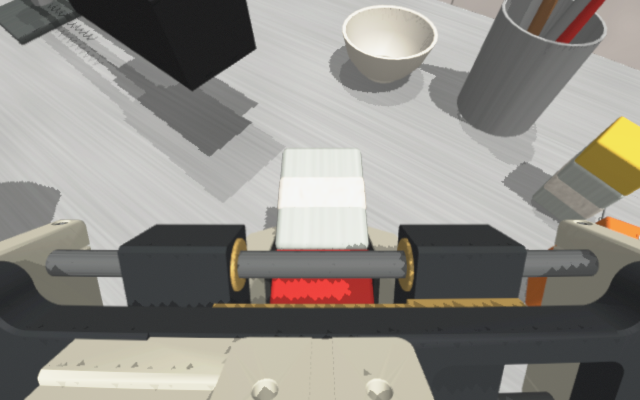

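Call:
servo_tool(
  deltas=[
    {"dx":0.4,"dy":-0.2,"dz":1.5,"wx":-5.7,"wy":8.2,"wz":0,"jaw":4},
    {"dx":0.4,"dy":-0.2,"dz":1.5,"wx":-5.7,"wy":8.2,"wz":0,"jaw":4},
    {"dx":0.4,"dy":-0.2,"dz":1,"wx":-5.7,"wy":8.2,"wz":0,"jaw":4},
    {"dx":0.4,"dy":-0.2,"dz":0,"wx":-5.7,"wy":8.2,"wz":0,"jaw":4},
    {"dx":0.4,"dy":-0.2,"dz":0,"wx":-5.7,"wy":8.2,"wz":0,"jaw":4},
    {"dx":0.4,"dy":-0.2,"dz":0,"wx":-5.7,"wy":8.2,"wz":0,"jaw":4},
    {"dx":0.4,"dy":-0.2,"dz":0,"wx":-5.7,"wy":8.2,"wz":0,"jaw":4},
    {"dx":0.4,"dy":-0.2,"dz":0,"wx":-5.7,"wy":8.2,"wz":0,"jaw":4},
    {"dx":0.4,"dy":-0.2,"dz":0,"wx":-5.7,"wy":8.2,"wz":0,"jaw":4},
    {"dx":0.4,"dy":-0.2,"dz":0,"wx":0,"wy":0,"wz":0,"jaw":4},
  ],
)

```text
t: 11.8
eef_pos: [0.4592, -0.1071, 0.1619]
tcp_rot: [[0.646, 0.553, -0.526], [0.459, -0.832, -0.31], [-0.609, -0.041, -0.792]]
force: [-0.2, 0.1, -0.7]
opening: 0.0443
```

```bash
python3 look.py side s1
cat > p2.py <<'E'
from plan import *
d=np.array([np.cos(np.radians(-145)),np.sin(np.radians(-145)),0]);up=np.array([0,0,1.])
R=Ro.from_rotvec(-45*np.cross(up,d),degrees=True).as_matrix()@Rd(35)
goto((.467,-.116,.095),R); print(np.round(R,3)); print(np.round(observe()["tcp_rot"],3))
E
python3 p2.py;python3 - <<'E'
import cv2
S=cv2.imread("pics/s1.png")
cv2.imwrite("pics/s1z.png",cv2.resize(S[130:370,210:530],None,fx=2.4,fy=2.4,interpolation=cv2.INTER_CUBIC))
E
```

```text
11.85 [ 0.4595 -0.1078  0.1626] yawx 35.3 F [-0.49 -0.13 -0.82] open 0.0438 q [-10.3  37.5  88.6 -23.5  84.5  54.2]
TCP [ 0.4595 -0.1078  0.1626] delta cm [ 0.75 -0.82 -6.76] rotvec [-6.2  5.   1.6]
[[ 0.579  0.574 -0.579]
 [ 0.406 -0.819 -0.406]
 [-0.707 -0.    -0.707]]
[[ 0.649  0.552 -0.524]
 [ 0.459 -0.833 -0.309]
 [-0.607 -0.04  -0.794]]
```

View pics/s1z.png

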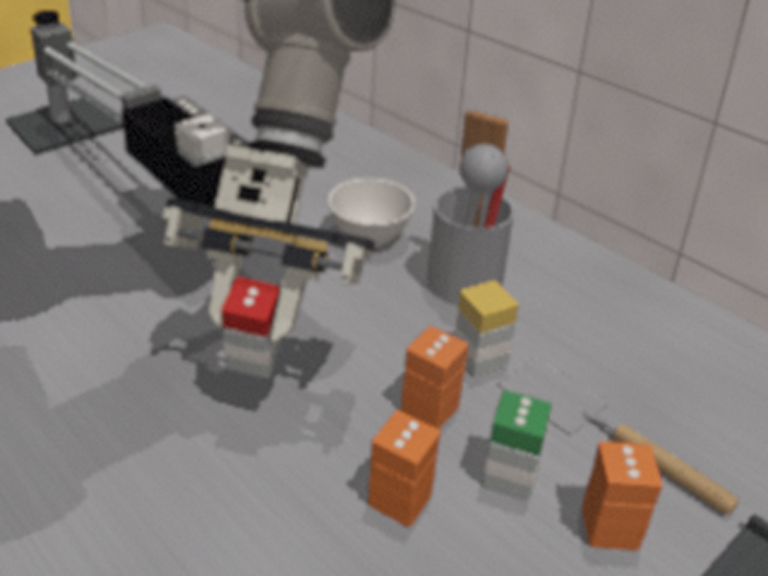

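```bash
cat > p2.py <<'E'
from plan import *
Rg=np.array([[0.592,0.575,0.565],[0.41,-0.818,0.404],[0.694,-0.008,-0.72]])
yw=np.radians(-144.8)
d=np.array([np.cos(yw),np.sin(yw),0]);up=np.array([0,0,1.])
Rt=np.stack([d,np.cross(up,d),up],1) # lying: tin z=d, y=horizontal, x=-? 
Rt=np.stack([np.cross(np.cross(up,d),d),np.cross(up,d),d],1) # x=y×z
A=Rg.T@Rt
Tn=np.stack([np.cross(np.cross(up,d),up),np.cross(up,d),up],1)
R=Tn@A.T
goto((.467,-.116,.097),R)
E
python3 p2.py
```

```text
TCP [ 0.4595 -0.1078  0.1626] delta cm [ 0.75 -0.82 -6.56] rotvec [-6.8  5.8  1.4]
```

Call:
servo_tool(
  deltas=[
    {"dx":0.4,"dy":-0.4,"dz":-1.5,"wx":-3.4,"wy":2.9,"wz":0.7,"jaw":4},
    {"dx":0.4,"dy":-0.4,"dz":-1.5,"wx":-3.4,"wy":2.9,"wz":0.7,"jaw":4},
    {"dx":0,"dy":0,"dz":-1.5,"wx":0,"wy":0,"wz":0,"jaw":4},
    {"dx":0,"dy":0,"dz":-1,"wx":0,"wy":0,"wz":0,"jaw":4},
    {"dx":0,"dy":0,"dz":-0.5,"wx":0,"wy":0,"wz":0,"jaw":4},
    {"dx":0,"dy":0,"dz":0,"wx":0,"wy":0,"wz":0,"jaw":4},
    {"dx":0,"dy":0,"dz":0,"wx":0,"wy":0,"wz":0,"jaw":4},
    {"dx":0,"dy":0,"dz":0,"wx":0,"wy":0,"wz":0,"jaw":4},
    {"dx":0,"dy":0,"dz":0,"wx":0,"wy":0,"wz":0,"jaw":4},
    {"dx":0,"dy":0,"dz":0,"wx":0,"wy":0,"wz":0,"jaw":4},
  ],
)

```text
t: 13.1
eef_pos: [0.4665, -0.1181, 0.1039]
tcp_rot: [[0.584, 0.566, -0.582], [0.4, -0.824, -0.4], [-0.706, 0.001, -0.708]]
force: [0.5, -0.4, -1.0]
opening: 0.044
```

```bash
python3 p2.py; python3 look.py side s2;python3 - <<'E'
import cv2
S=cv2.imread("pics/s2.png")
cv2.imwrite("pics/s2z.png",cv2.resize(S[180:320,250:410],None,fx=4,fy=4,interpolation=cv2.INTER_CUBIC))
E
```

```text
TCP [ 0.4665 -0.1181  0.1039] delta cm [ 0.05  0.21 -0.69] rotvec [-0.7  0.9  0.3]
13.15 [ 0.4665 -0.1181  0.1038] yawx 34.5 F [ 0.29 -0.21 -1.24] open 0.0438 q [ -8.7  45.8  87.2 -29.1  83.9  59.8]
```

View pics/s2z.png

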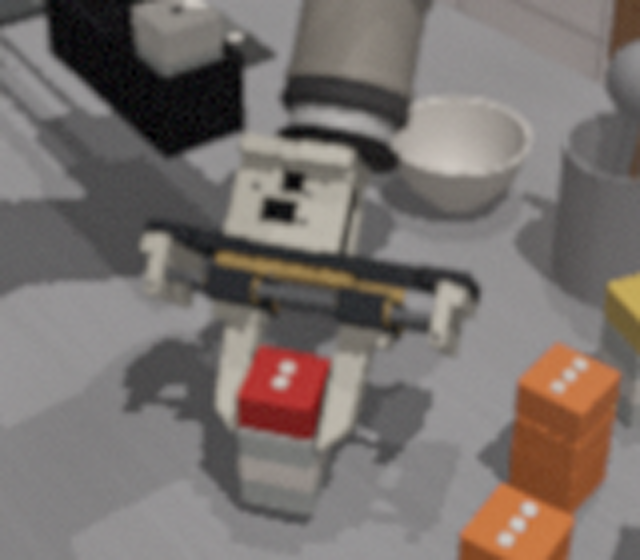

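Call:
servo_tool(
  deltas=[
    {"dx":0,"dy":0,"dz":-0.2,"wx":-0.4,"wy":0.4,"wz":0,"jaw":4},
    {"dx":0,"dy":0,"dz":-0.2,"wx":-0.4,"wy":0.4,"wz":0,"jaw":4},
    {"dx":0,"dy":0,"dz":-0.2,"wx":0,"wy":0,"wz":0,"jaw":4},
    {"dx":0,"dy":0,"dz":-0.2,"wx":0,"wy":0,"wz":0,"jaw":4},
    {"dx":0,"dy":0,"dz":-0.1,"wx":0,"wy":0,"wz":0,"jaw":4},
    {"dx":0,"dy":0,"dz":-0.1,"wx":0,"wy":0,"wz":0,"jaw":4},
    {"dx":0,"dy":0,"dz":-0.1,"wx":0,"wy":0,"wz":0,"jaw":4},
    {"dx":0,"dy":0,"dz":-0.1,"wx":0,"wy":0,"wz":0,"jaw":4},
    {"dx":0,"dy":0,"dz":0,"wx":0,"wy":0,"wz":0,"jaw":4},
    {"dx":0,"dy":0,"dz":0,"wx":0,"wy":0,"wz":0,"jaw":4},
  ],
)

```text
t: 14.4
eef_pos: [0.4665, -0.118, 0.0914]
tcp_rot: [[0.573, 0.566, -0.593], [0.39, -0.824, -0.411], [-0.721, 0.005, -0.693]]
force: [0.6, 0.5, -0.6]
opening: 0.0439
```

Call:
servo_tool(
  deltas=[
    {"dx":0,"dy":0,"dz":-0.1,"wx":0,"wy":0,"wz":0,"jaw":4},
    {"dx":0,"dy":0,"dz":-0.1,"wx":0,"wy":0,"wz":0,"jaw":4},
    {"dx":0,"dy":0,"dz":-0.1,"wx":0,"wy":0,"wz":0,"jaw":4},
    {"dx":0,"dy":0,"dz":0,"wx":0,"wy":0,"wz":0,"jaw":4},
    {"dx":0,"dy":0,"dz":0,"wx":0,"wy":0,"wz":0,"jaw":4},
    {"dx":0,"dy":0,"dz":0,"wx":0,"wy":0,"wz":0,"jaw":4},
    {"dx":0,"dy":0,"dz":0,"wx":0,"wy":0,"wz":0,"jaw":4},
    {"dx":0,"dy":0,"dz":0,"wx":0,"wy":0,"wz":0,"jaw":4},
    {"dx":0,"dy":0,"dz":0,"wx":0,"wy":0,"wz":0,"jaw":4},
    {"dx":0,"dy":0,"dz":0,"wx":0,"wy":0,"wz":0,"jaw":4},
  ],
)

```text
t: 15.65
eef_pos: [0.4666, -0.1178, 0.0913]
tcp_rot: [[0.572, 0.566, -0.593], [0.388, -0.824, -0.413], [-0.723, 0.006, -0.691]]
force: [-0.6, 0.6, 1.5]
opening: 0.0438
```

```bash
python3 look.py side s3;python3 - <<'E'
import cv2
S=cv2.imread("pics/s3.png")
cv2.imwrite("pics/s3z.png",cv2.resize(S[180:320,250:410],None,fx=4,fy=4,interpolation=cv2.INTER_CUBIC))
E
```

```text
15.7 [ 0.4666 -0.1178  0.0913] yawx 34.1 F [0.2  0.99 1.7 ] open 0.044 q [ -8.4  47.5  86.9 -29.8  83.8  61. ]
```

View pics/s3z.png

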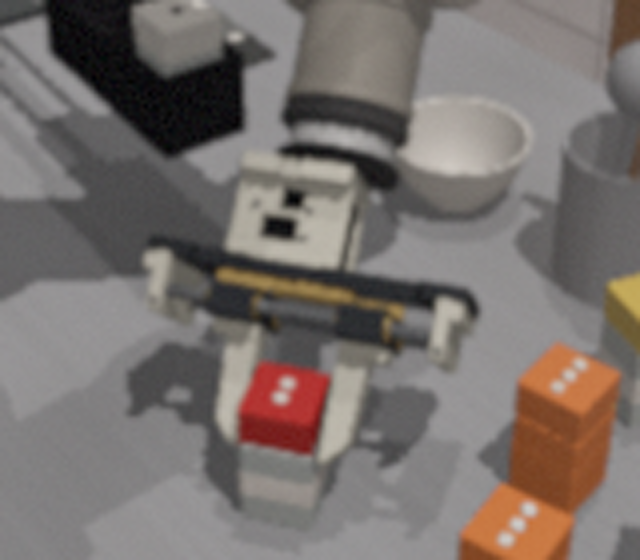

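Call:
servo_tool(
  deltas=[
    {"dx":0,"dy":0,"dz":0,"wx":0,"wy":0,"wz":0,"jaw":5},
    {"dx":0,"dy":0,"dz":0,"wx":0,"wy":0,"wz":0,"jaw":6},
    {"dx":0,"dy":0,"dz":0,"wx":0,"wy":0,"wz":0,"jaw":8},
    {"dx":0,"dy":0,"dz":0,"wx":0,"wy":0,"wz":0,"jaw":8.5},
    {"dx":0.6,"dy":0.4,"dz":0.7,"wx":0,"wy":0,"wz":0,"jaw":8.5},
    {"dx":1.2,"dy":0.8,"dz":1.4,"wx":0,"wy":0,"wz":0,"jaw":8.5},
    {"dx":1.2,"dy":0.8,"dz":1.4,"wx":0,"wy":0,"wz":0,"jaw":8.5},
    {"dx":1.2,"dy":0.8,"dz":1.4,"wx":0,"wy":0,"wz":0,"jaw":8.5},
    {"dx":1.2,"dy":0.8,"dz":2.4,"wx":0,"wy":0,"wz":0,"jaw":8.5},
    {"dx":0,"dy":0,"dz":5,"wx":0,"wy":0,"wz":0,"jaw":8.5},
  ],
)

```text
t: 16.95
eef_pos: [0.5225, -0.0792, 0.2164]
tcp_rot: [[0.568, 0.566, -0.597], [0.389, -0.824, -0.411], [-0.725, 0.001, -0.688]]
force: [0.1, -0.0, -0.3]
opening: 0.0849
```

```bash
python3 look.py side s4;python3 - <<'E'
import cv2
S=cv2.imread("pics/s4.png")
cv2.imwrite("pics/s4z.png",cv2.resize(S[180:320,250:410],None,fx=4,fy=4,interpolation=cv2.INTER_CUBIC))
E
```

```text
17.0 [ 0.5241 -0.0797  0.2241] yawx 33.9 F [ 2.69 -0.25  4.41] open 0.085 q [ -4.4  42.4  71.6 -28.  103.   54.2]
```

View pics/s4z.png

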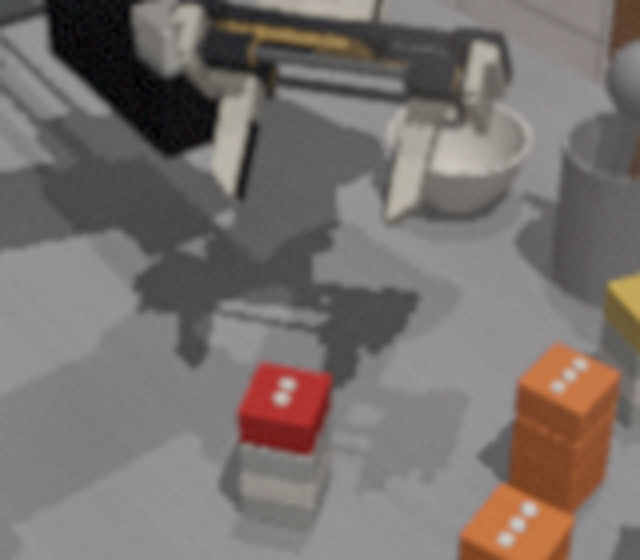

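Call:
servo_tool(
  deltas=[
    {"dx":-2.5,"dy":-1.7,"dz":0.5,"wx":5.3,"wy":-7.5,"wz":0,"jaw":8.5},
    {"dx":-2.5,"dy":-1.7,"dz":0.5,"wx":5.3,"wy":-7.5,"wz":0,"jaw":8.5},
    {"dx":-2.5,"dy":-1.7,"dz":0.5,"wx":5.3,"wy":-7.5,"wz":0,"jaw":8.5},
    {"dx":-2.5,"dy":-1.7,"dz":0.5,"wx":5.3,"wy":-7.5,"wz":0,"jaw":8.5},
    {"dx":-2.5,"dy":-1.7,"dz":0.5,"wx":5.3,"wy":-7.5,"wz":0,"jaw":8.5},
    {"dx":0,"dy":0,"dz":0,"wx":0,"wy":0,"wz":0,"jaw":8.5},
    {"dx":0,"dy":0,"dz":0,"wx":0,"wy":0,"wz":0,"jaw":8.5},
    {"dx":0,"dy":0,"dz":0,"wx":0,"wy":0,"wz":0,"jaw":8.5},
    {"dx":0,"dy":0,"dz":0,"wx":0,"wy":0,"wz":0,"jaw":8.5},
    {"dx":0,"dy":0,"dz":0,"wx":0,"wy":0,"wz":0,"jaw":8.5},
  ],
)

```text
t: 18.25
eef_pos: [0.4013, -0.1637, 0.2525]
tcp_rot: [[0.823, 0.568, 0.023], [0.568, -0.823, 0.004], [0.022, 0.01, -1.0]]
force: [-0.1, 0.2, 0.3]
opening: 0.0852
```

```bash
python3 look.py wrist w8; python3 -c "
from plan import *
goto((.4,-.165,.24),Rd(35))"
```

```text
18.3 [ 0.4012 -0.1637  0.2524] yawx 34.6 F [ 0.24 -0.33  0.51] open 0.0851 q [-32.9  11.9 105.1   1.1  62.1  22. ]
TCP [ 0.4012 -0.1637  0.2524] delta cm [-0.12 -0.13 -1.24] rotvec [-0.2  1.3  0.4]
```

View pics/w8.png

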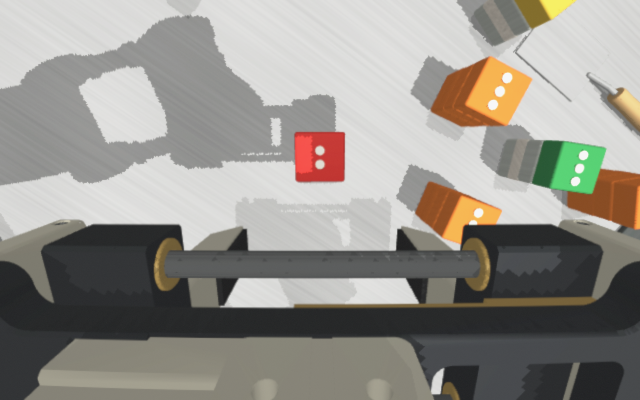

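Run:
```python
from plan import *
import pickle
c=pickle.load(open("pics/w8.pkl","rb"))
def sq(pts,z):
    P=np.array([onz(c,*a,z)[:2] for a in pts]); e=P[1]-P[0]+P[2]-P[3]
    print(P.mean(0).round(4),"yaw",np.degrees(np.arctan2(e[1],e[0])).round(1),[np.linalg.norm(P[i]-P[i-1]).round(4) for i in range(4)]); return P.mean(0)
g=sq([(295,132),(344.5,132),(344.5,182),(295,182)],.086)
print("height", tri(ray(c,319.5,157),ray(cam("side"),250+286/4,180+395/4)))
gr=sq([(563,138),(606,149),(597,194),(552,186)],.086)
print("green h",tri(ray(c,580,167),ray(cam("side"),210+524/2.4,130+410/2.4)))
goto((g[0],g[1],.086-.012+.047),Rd(35))
```

```text
[ 0.4367 -0.1394] yaw -55.5 [np.float64(0.0433), np.float64(0.0424), np.float64(0.0434), np.float64(0.0439)]
height (array([ 0.43677511, -0.13942912,  0.08118875]), [np.float64(0.000258096302407877), np.float64(0.00025809630240787763)])
[ 0.5638 -0.3381] yaw -66.2 [np.float64(0.0432), np.float64(0.0436), np.float64(0.0414), np.float64(0.0461)]
green h (array([ 0.56428591, -0.33886105,  0.08510638]), [np.float64(0.00013062958666492026), np.float64(0.00013062958666500618)])
TCP [ 0.4012 -0.1637  0.2524] delta cm [  3.55   2.43 -13.14] rotvec [-0.2  1.3  0.4]
```

Call:
servo_tool(
  deltas=[
    {"dx":1.8,"dy":1.2,"dz":-2,"wx":0,"wy":1.3,"wz":0.4,"jaw":8.5},
    {"dx":1.8,"dy":1.2,"dz":-2,"wx":0,"wy":0,"wz":0,"jaw":8.5},
    {"dx":0,"dy":0,"dz":-2,"wx":0,"wy":0,"wz":0,"jaw":8.5},
    {"dx":0,"dy":0,"dz":-2,"wx":0,"wy":0,"wz":0,"jaw":8.5},
    {"dx":0,"dy":0,"dz":-2,"wx":0,"wy":0,"wz":0,"jaw":8.5},
    {"dx":0,"dy":0,"dz":-1,"wx":0,"wy":0,"wz":0,"jaw":8.5},
    {"dx":0,"dy":0,"dz":-1,"wx":0,"wy":0,"wz":0,"jaw":8.5},
    {"dx":0,"dy":0,"dz":0,"wx":0,"wy":0,"wz":0,"jaw":8.5},
    {"dx":0,"dy":0,"dz":0,"wx":0,"wy":0,"wz":0,"jaw":8.5},
    {"dx":0,"dy":0,"dz":0,"wx":0,"wy":0,"wz":0,"jaw":8.5},
  ],
)

```text
t: 19.55
eef_pos: [0.4409, -0.1377, 0.1292]
tcp_rot: [[0.816, 0.577, 0.002], [0.577, -0.816, 0.002], [0.003, -0.001, -1.0]]
force: [-0.3, 0.8, 0.9]
opening: 0.0851
```

```bash
python3 -c "
from plan import *
goto((.4367,-.1394,.126),Rd(35))"
```

```text
TCP [ 0.4409 -0.1377  0.1292] delta cm [-0.42 -0.17 -0.32] rotvec [-0.1  0.1 -0.3]
```

Call:
servo_tool(
  deltas=[
    {"dx":-0.4,"dy":-0.2,"dz":-0.3,"wx":0,"wy":0,"wz":0,"jaw":8.5},
    {"dx":0,"dy":0,"dz":0,"wx":0,"wy":0,"wz":0,"jaw":6},
    {"dx":0,"dy":0,"dz":0,"wx":0,"wy":0,"wz":0,"jaw":4},
    {"dx":0,"dy":0,"dz":0,"wx":0,"wy":0,"wz":0,"jaw":4},
    {"dx":0,"dy":0,"dz":0,"wx":0,"wy":0,"wz":0,"jaw":4},
    {"dx":0,"dy":0,"dz":0,"wx":0,"wy":0,"wz":0,"jaw":4},
    {"dx":0,"dy":0,"dz":2,"wx":0,"wy":0,"wz":0,"jaw":4},
    {"dx":0,"dy":0,"dz":4,"wx":0,"wy":0,"wz":0,"jaw":4},
    {"dx":0,"dy":0,"dz":5,"wx":0,"wy":0,"wz":8,"jaw":4},
    {"dx":0,"dy":0,"dz":5,"wx":0,"wy":0,"wz":8,"jaw":4},
  ],
  newtons=20,
)

```text
t: 20.8
eef_pos: [0.4341, -0.1387, 0.2869]
tcp_rot: [[0.62, 0.785, -0.009], [0.785, -0.62, 0.005], [-0.001, -0.01, -1.0]]
force: [0.3, -0.7, -0.5]
opening: 0.0441
```

Call:
servo_tool(
  deltas=[
    {"dx":1,"dy":1,"dz":3,"wx":0,"wy":0,"wz":7,"jaw":4},
    {"dx":2,"dy":4,"dz":3,"wx":0,"wy":0,"wz":7,"jaw":4},
    {"dx":2,"dy":4,"dz":0,"wx":0,"wy":0,"wz":7,"jaw":4},
    {"dx":2,"dy":4,"dz":0,"wx":0,"wy":0,"wz":7,"jaw":4},
    {"dx":2,"dy":4,"dz":0,"wx":0,"wy":0,"wz":6,"jaw":4},
    {"dx":1,"dy":3,"dz":0,"wx":0,"wy":0,"wz":0,"jaw":4},
    {"dx":0,"dy":0,"dz":0,"wx":0,"wy":0,"wz":0,"jaw":4},
    {"dx":0,"dy":0,"dz":0,"wx":0,"wy":0,"wz":0,"jaw":4},
    {"dx":0,"dy":0,"dz":0,"wx":0,"wy":0,"wz":0,"jaw":4},
    {"dx":0,"dy":0,"dz":0,"wx":0,"wy":0,"wz":0,"jaw":4},
  ],
)

```text
t: 22.05
eef_pos: [0.5359, 0.0653, 0.3518]
tcp_rot: [[0.057, 0.998, -0.004], [0.998, -0.057, -0.002], [-0.002, -0.004, -1.0]]
force: [-0.3, 0.0, -0.4]
opening: 0.0441
```

```bash
python3 look.py wrist w9
```

```text
22.1 [0.5359 0.0652 0.3518] yawx 86.7 F [-0.45  0.02 -0.41] open 0.0441 q [-1.1 19.1 78.6 -0.1 82.6  2.2]
```

View pics/w9.png

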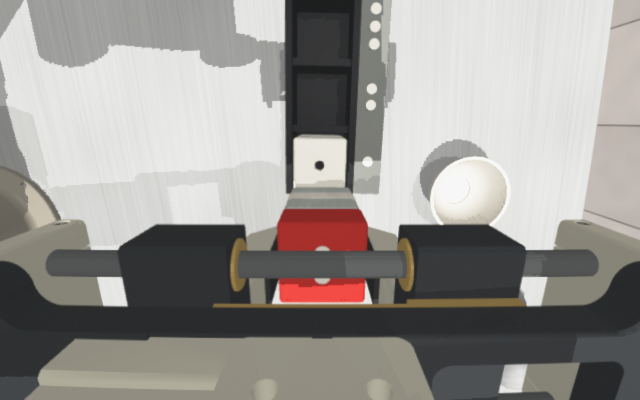

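Run:
```python
from plan import *
import pickle
T=cv2.imread("pics/w9.png")
cv2.imwrite("pics/w9z.png",cv2.resize(T[0:220,240:440],None,fx=4,fy=4,interpolation=cv2.INTER_CUBIC)[:600])
cv2.imwrite("pics/w9z.png",cv2.resize(T[0:200,260:410],None,fx=3,fy=3,interpolation=cv2.INTER_CUBIC))
c=pickle.load(open("pics/w9.pkl","rb")); ct=cam("top"); cs=cam("side")
for nm,w,t in [("dot1",(368,162),(202,218)),("d2a",(371,105),(149,215)),("d2b",(372,89),(134,215)),("lid",(320,165),(199,262))]:
    print(nm,tri(ray(c,*w),ray(ct,250+t[0]/3.4,140+t[1]/3.4)))
print("lid ws",tri(ray(c,320,165),ray(cs,210+203/2.4,130+127/2.4)))
print("dot1 ws",tri(ray(c,368,162),ray(cs,210+237/2.4,130+146/2.4)))
for z in(.158,.169): print(z,[onz(c,*a,z).round(4) for a in [(368,162),(371.5,97),(375.5,26.5)]])
print([onz(c,320,165,.199).round(4)])
```

```text
dot1 (array([0.58054557, 0.09337029, 0.1568048 ]), [np.float64(0.0018997692270205607), np.float64(0.0018997692270208233)])
d2a (array([0.57050624, 0.14152613, 0.255299  ]), [np.float64(0.00022393861655649214), np.float64(0.0002239386165564354)])
d2b (array([0.57761777, 0.15603994, 0.20892008]), [np.float64(0.001631161542825276), np.float64(0.0016311615428251615)])
lid (array([0.535419  , 0.09598063, 0.17095417]), [np.float64(0.0009204597213998718), np.float64(0.0009204597213997615)])
lid ws (array([0.53653952, 0.09858892, 0.19512636]), [np.float64(2.029758635482766e-05), np.float64(2.0297586354794236e-05)])
dot1 ws (array([0.5811027 , 0.0944943 , 0.15692095]), [np.float64(0.0014806531394073819), np.float64(0.001480653139407576)])
0.158 [array([0.5823, 0.0939, 0.158 ]), array([0.5868, 0.1534, 0.158 ]), array([0.5915, 0.2121, 0.158 ])]
0.169 [array([0.5806, 0.0953, 0.169 ]), array([0.585 , 0.1525, 0.169 ]), array([0.5896, 0.209 , 0.169 ])]
[array([0.5366, 0.0991, 0.199 ])]
```

View pics/w9z.png

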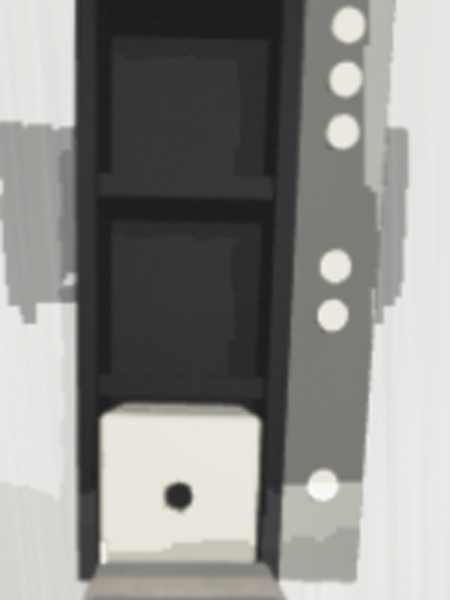

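Run:
```python
from plan import *
import pickle
c=pickle.load(open("pics/w9.pkl","rb"))
f=lambda u,v,z=.169: onz(c,260+u/3,v/3,z)
print("div12",f(180,388),"div23",f(183,186))
print("left out/in @290",f(77,290),f(99,290),"right in/out",f(264,290),f(288,290))
print("left out @500",f(79,500),"right out @500",f(281,500), "left out@60",f(77,60),f(300,60))
L=(f(77,290)+f(288,290))/2;print("mid",L)
```

```text
div12 [0.53801412 0.12735227 0.169     ] div23 [0.54225059 0.18376076 0.169     ]
left out/in @290 [0.50948669 0.15722053 0.169     ] [0.51594392 0.15682584 0.169     ] right in/out [0.56430886 0.15397535 0.169     ] [0.57134453 0.15357624 0.169     ]
left out @500 [0.5047113  0.09539405 0.169     ] right out @500 [0.56724231 0.09175896 0.169     ] left out@60 [0.5147007  0.21836591 0.169     ] [0.5767166  0.21467784 0.169     ]
mid [0.54041561 0.15539839 0.169     ]
```

Call:
servo_tool(
  deltas=[
    {"dx":0,"dy":3,"dz":0,"wx":0,"wy":0,"wz":-1,"jaw":4},
    {"dx":0.3,"dy":3,"dz":0,"wx":0,"wy":0,"wz":0,"jaw":4},
    {"dx":0,"dy":2,"dz":0,"wx":0,"wy":0,"wz":0,"jaw":4},
    {"dx":0,"dy":1,"dz":0,"wx":0,"wy":0,"wz":0,"jaw":4},
    {"dx":0,"dy":0,"dz":-1.5,"wx":0,"wy":0,"wz":0,"jaw":4},
    {"dx":0,"dy":0,"dz":-1.5,"wx":0,"wy":0,"wz":0,"jaw":4},
    {"dx":0,"dy":0,"dz":-1,"wx":0,"wy":0,"wz":0,"jaw":4},
    {"dx":0,"dy":0,"dz":0,"wx":0,"wy":0,"wz":0,"jaw":4},
    {"dx":0,"dy":0,"dz":0,"wx":0,"wy":0,"wz":0,"jaw":4},
    {"dx":0,"dy":0,"dz":0,"wx":0,"wy":0,"wz":0,"jaw":4},
  ],
)

```text
t: 23.35
eef_pos: [0.539, 0.1517, 0.3092]
tcp_rot: [[0.084, 0.996, -0.004], [0.996, -0.084, -0.004], [-0.004, -0.004, -1.0]]
force: [-0.3, -0.0, -1.3]
opening: 0.044
```

```bash
cat > fz.py <<'E'
import sys
from h import *
n=int(sys.argv[1]); F=[]
for i in range(n):
    im=grab_frame("side" if i%2 else "top"); F.append(observe()["force"])
    if i<2: cv2.imwrite("pics/%s_%s.png"%("side" if i%2 else "top",sys.argv[2]),im)
F=np.array(F); s=observe()
print("t",round(s["t"],2),"F",F.mean(0).round(2),"+-",(F.std(0)/n**.5).round(2),"TCP",np.round(s["eef_pos"],4),"yaw",np.degrees(np.arctan2(s["tcp_rot"][1,0],s["tcp_rot"][0,0])).round(1),"zt",np.round(s["tcp_rot"][:,2],3))
E
python3 fz.py 12 hov; python3 look.py wrist w10
python3 - <<'E'
import cv2,numpy as np
S=cv2.imread("pics/side_hov.png")[110:230,210:370]; T=cv2.imread("pics/top_hov.png")[170:260,240:360]
a=cv2.resize(S,None,fx=4,fy=4,interpolation=cv2.INTER_CUBIC);cv2.imwrite("pics/shz.png",a)
E
```

```text
t 23.95 F [-0.09  0.03 -1.1 ] +- [0.11 0.15 0.14] TCP [0.5388 0.1519 0.3089] yaw 85.2 zt [-0.005 -0.004 -1.   ]
24.0 [0.5389 0.1518 0.3088] yawx 85.2 F [ 0.2  -0.52 -1.4 ] open 0.0441 q [ 8.  22.8 79.9 -0.2 77.7 12.8]
```

View pics/w10.png

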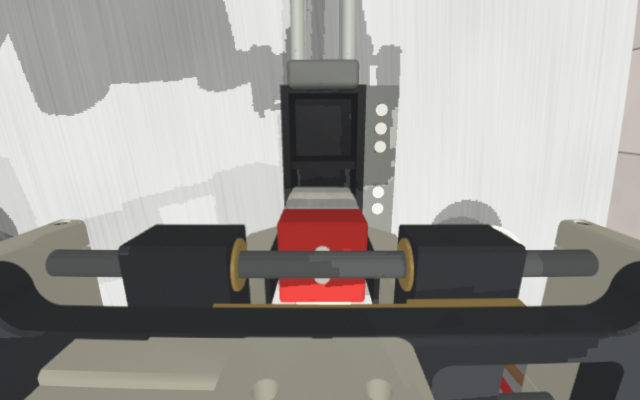

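View pics/shz.png

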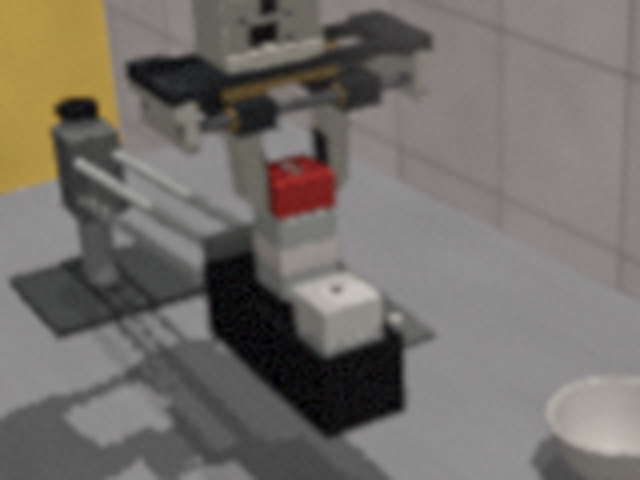

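Run:
```python
from plan import *
import pickle
T=cv2.imread("pics/w10.png");cv2.imwrite("pics/w10z.png",cv2.resize(T[50:230,260:420],None,fx=4,fy=4,interpolation=cv2.INTER_CUBIC)[:,:])
c=pickle.load(open("pics/w10.pkl","rb"));c9=pickle.load(open("pics/w9.pkl","rb"))
for a,b in [((377.5,208),(371,105)),((378.5,191),(372,89)),((380,147),(374,44)),((381,128),(376,26.5)),((382,109),(376.5,8))]:
    print(tri(ray(c,*a),ray(c9,*b)))
```

```text
(array([0.58544494, 0.14616161, 0.16169567]), [np.float64(0.00011884420110973808), np.float64(0.00011884420110998114)])
(array([0.58709747, 0.16016126, 0.15945357]), [np.float64(1.8525183529795368e-05), np.float64(1.8525183529956237e-05)])
(array([0.58889748, 0.19670407, 0.16368229]), [np.float64(3.6804891267544056e-05), np.float64(3.6804891267334304e-05)])
(array([0.59104944, 0.21119294, 0.16103465]), [np.float64(0.00035680652538791664), np.float64(0.00035680652538800273)])
(array([0.59195205, 0.22547681, 0.1616396 ]), [np.float64(6.958325070076607e-05), np.float64(6.958325070073774e-05)])
```

View pics/w10z.png

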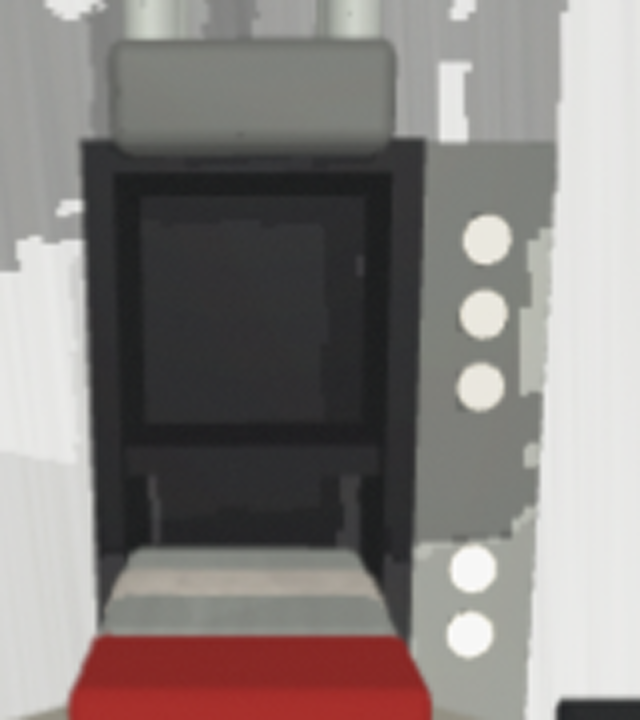

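Call:
servo_tool(
  deltas=[
    {"dx":0.2,"dy":0.4,"dz":0,"wx":0,"wy":0,"wz":0.3,"jaw":4},
    {"dx":0,"dy":0,"dz":0,"wx":0,"wy":0,"wz":0,"jaw":4},
    {"dx":0,"dy":0,"dz":-0.8,"wx":0,"wy":0,"wz":0,"jaw":4},
    {"dx":0,"dy":0,"dz":-0.5,"wx":0,"wy":0,"wz":0,"jaw":4},
    {"dx":0,"dy":0,"dz":-0.5,"wx":0,"wy":0,"wz":0,"jaw":4},
    {"dx":0,"dy":0,"dz":-0.4,"wx":0,"wy":0,"wz":0,"jaw":4},
    {"dx":0,"dy":0,"dz":-0.4,"wx":0,"wy":0,"wz":0,"jaw":4},
    {"dx":0,"dy":0,"dz":0,"wx":0,"wy":0,"wz":0,"jaw":4},
    {"dx":0,"dy":0,"dz":0,"wx":0,"wy":0,"wz":0,"jaw":4},
    {"dx":0,"dy":0,"dz":0,"wx":0,"wy":0,"wz":0,"jaw":4},
  ],
)

```text
t: 25.25
eef_pos: [0.5409, 0.1561, 0.2806]
tcp_rot: [[0.078, 0.997, -0.006], [0.997, -0.078, -0.004], [-0.005, -0.005, -1.0]]
force: [-0.8, -0.0, -1.6]
opening: 0.0442
```

```bash
python3 fz.py 4 ins; python3 look.py wrist w11
python3 - <<'E'
import cv2,numpy as np
S=cv2.imread("pics/side_ins.png")[110:230,210:370]
a=cv2.resize(S,None,fx=4,fy=4,interpolation=cv2.INTER_CUBIC)
T=cv2.imread("pics/w11.png");b=cv2.resize(T[50:230,260:420],None,fx=3,fy=3,interpolation=cv2.INTER_CUBIC)
cv2.imwrite("pics/insz.png",a);cv2.imwrite("pics/w11z.png",b)
E
```

```text
t 25.45 F [ 0.37  0.14 -1.25] +- [0.12 0.34 0.29] TCP [0.5409 0.1561 0.2806] yaw 85.5 zt [-0.006 -0.004 -1.   ]
25.5 [0.5409 0.1561 0.2805] yawx 85.5 F [ 0.06 -0.2  -0.99] open 0.0442 q [ 8.4 24.3 82.  -0.2 74.1 12.9]
```

View pics/insz.png

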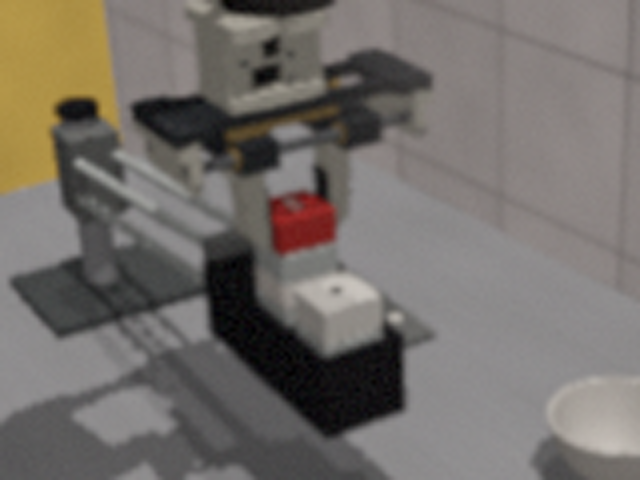

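View pics/w11z.png

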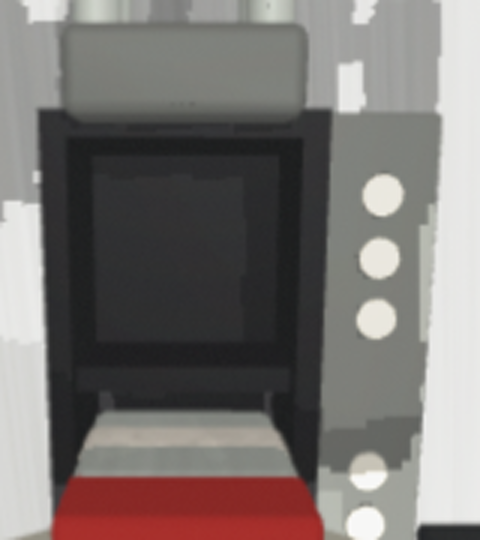

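Call:
servo_tool(
  deltas=[
    {"dx":0,"dy":0,"dz":-0.6,"wx":0,"wy":0,"wz":0,"jaw":4},
    {"dx":0,"dy":0,"dz":-0.7,"wx":0,"wy":0,"wz":0,"jaw":4},
    {"dx":0,"dy":0,"dz":-0.7,"wx":0,"wy":0,"wz":0,"jaw":4},
    {"dx":0,"dy":0,"dz":-0.7,"wx":0,"wy":0,"wz":0,"jaw":4},
    {"dx":0,"dy":0,"dz":-0.4,"wx":0,"wy":0,"wz":0,"jaw":4},
    {"dx":0,"dy":0,"dz":-0.2,"wx":0,"wy":0,"wz":0,"jaw":4},
    {"dx":0,"dy":0,"dz":-0.2,"wx":0,"wy":0,"wz":0,"jaw":4},
    {"dx":0,"dy":0,"dz":-0.1,"wx":0,"wy":0,"wz":0,"jaw":4},
    {"dx":0,"dy":0,"dz":0,"wx":0,"wy":0,"wz":0,"jaw":4},
    {"dx":0,"dy":0,"dz":0,"wx":0,"wy":0,"wz":0,"jaw":4},
  ],
)

```text
t: 26.75
eef_pos: [0.5408, 0.1561, 0.2418]
tcp_rot: [[0.078, 0.997, -0.006], [0.997, -0.078, -0.004], [-0.005, -0.006, -1.0]]
force: [0.9, 0.0, -1.0]
opening: 0.0437
```

```bash
python3 fz.py 6 ins2
```

```text
t 27.05 F [-0.13  0.03 -0.95] +- [0.06 0.26 0.2 ] TCP [0.5407 0.1561 0.2416] yaw 85.5 zt [-0.006 -0.004 -1.   ]
```

Call:
servo_tool(
  deltas=[
    {"dx":0,"dy":0,"dz":-0.1,"wx":0,"wy":0,"wz":0,"jaw":4},
    {"dx":0,"dy":0,"dz":-0.15,"wx":0,"wy":0,"wz":0,"jaw":4},
    {"dx":0,"dy":0,"dz":-0.15,"wx":0,"wy":0,"wz":0,"jaw":4},
    {"dx":0,"dy":0,"dz":-0.15,"wx":0,"wy":0,"wz":0,"jaw":4},
    {"dx":0,"dy":0,"dz":-0.15,"wx":0,"wy":0,"wz":0,"jaw":4},
    {"dx":0,"dy":0,"dz":-0.15,"wx":0,"wy":0,"wz":0,"jaw":4},
    {"dx":0,"dy":0,"dz":-0.15,"wx":0,"wy":0,"wz":0,"jaw":4},
    {"dx":0,"dy":0,"dz":-0.1,"wx":0,"wy":0,"wz":0,"jaw":4},
    {"dx":0,"dy":0,"dz":0,"wx":0,"wy":0,"wz":0,"jaw":4},
    {"dx":0,"dy":0,"dz":0,"wx":0,"wy":0,"wz":0,"jaw":4},
  ],
)

```text
t: 28.3
eef_pos: [0.5408, 0.1558, 0.2301]
tcp_rot: [[0.078, 0.997, -0.006], [0.997, -0.078, -0.005], [-0.005, -0.006, -1.0]]
force: [0.3, -1.3, -0.7]
opening: 0.044
```

```bash
python3 fz.py 16 ins3;python3 look.py wrist w12;python3 - <<'E'
import cv2,numpy as np
for n in("ins2","ins3"):
    S=cv2.imread(f"pics/side_{n}.png")[110:230,210:370]
    cv2.imwrite(f"pics/{n}z.png",cv2.resize(S,None,fx=4,fy=4,interpolation=cv2.INTER_CUBIC))
a=cv2.imread("pics/ins2z.png");b=cv2.imread("pics/ins3z.png")
cv2.imwrite("pics/cmp.png",np.hstack([a[100:,180:460],b[100:,180:460]]))
E
```

```text
t 29.1 F [-0.47 -0.53  0.03] +- [0.14 0.11 0.1 ] TCP [0.5408 0.1558 0.2301] yaw 85.5 zt [-0.006 -0.005 -1.   ]
29.15 [0.5408 0.1558 0.2301] yawx 85.5 F [-0.07 -0.57  0.08] open 0.0439 q [ 8.4 26.8 86.3 -0.2 67.3 12.9]
```

View pics/cmp.png

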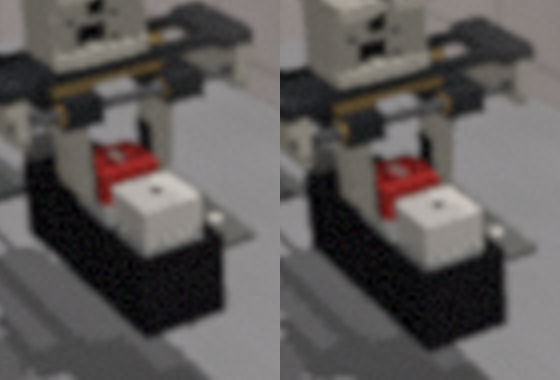

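Call:
servo_tool(
  deltas=[
    {"dx":-0.1,"dy":-0.15,"dz":0,"wx":0,"wy":0,"wz":0,"jaw":4},
    {"dx":0,"dy":0,"dz":0,"wx":0,"wy":0,"wz":0,"jaw":4},
    {"dx":0,"dy":0,"dz":0,"wx":0,"wy":0,"wz":0,"jaw":4},
    {"dx":0,"dy":0,"dz":0,"wx":0,"wy":0,"wz":0,"jaw":4},
    {"dx":0,"dy":0,"dz":0,"wx":0,"wy":0,"wz":0,"jaw":4},
    {"dx":0,"dy":0,"dz":0,"wx":0,"wy":0,"wz":0,"jaw":4},
    {"dx":0,"dy":0,"dz":0,"wx":0,"wy":0,"wz":0,"jaw":4},
    {"dx":0,"dy":0,"dz":0,"wx":0,"wy":0,"wz":0,"jaw":4},
    {"dx":0,"dy":0,"dz":0,"wx":0,"wy":0,"wz":0,"jaw":4},
    {"dx":0,"dy":0,"dz":0,"wx":0,"wy":0,"wz":0,"jaw":4},
  ],
)

```text
t: 30.4
eef_pos: [0.5399, 0.1545, 0.2302]
tcp_rot: [[0.078, 0.997, -0.005], [0.997, -0.078, -0.004], [-0.005, -0.005, -1.0]]
force: [0.8, -0.3, -0.5]
opening: 0.044
```

```bash
python3 fz.py 12 ins4
```

```text
t 31.0 F [-0.14 -0.15  0.07] +- [0.12 0.12 0.1 ] TCP [0.5399 0.1545 0.2302] yaw 85.5 zt [-0.005 -0.004 -1.   ]
```

Call:
servo_tool(
  deltas=[
    {"dx":0,"dy":0,"dz":0,"wx":0,"wy":0,"wz":0,"jaw":4.8},
    {"dx":0,"dy":0,"dz":0,"wx":0,"wy":0,"wz":0,"jaw":6},
    {"dx":0,"dy":0,"dz":0,"wx":0,"wy":0,"wz":0,"jaw":7},
    {"dx":0,"dy":0,"dz":0,"wx":0,"wy":0,"wz":0,"jaw":7},
    {"dx":0,"dy":0,"dz":1,"wx":0,"wy":0,"wz":0,"jaw":7},
    {"dx":0,"dy":0,"dz":2,"wx":0,"wy":0,"wz":0,"jaw":7},
    {"dx":0,"dy":0,"dz":3,"wx":0,"wy":0,"wz":0,"jaw":8.5},
    {"dx":0,"dy":-2,"dz":3,"wx":0,"wy":0,"wz":0,"jaw":8.5},
    {"dx":0,"dy":-5,"dz":0,"wx":0,"wy":0,"wz":0,"jaw":8.5},
    {"dx":0,"dy":-5,"dz":0,"wx":0,"wy":0,"wz":0,"jaw":8.5},
  ],
)

```text
t: 32.25
eef_pos: [0.5397, 0.0348, 0.327]
tcp_rot: [[0.071, 0.997, -0.001], [0.997, -0.071, -0.004], [-0.004, -0.001, -1.0]]
force: [0.8, -1.0, -0.8]
opening: 0.0849
```

```bash
python3 look.py wrist w13; python3 look.py side s5;python3 - <<'E'
import cv2,numpy as np
S=cv2.imread("pics/s5.png")[110:230,210:370]
cv2.imwrite("pics/s5z.png",cv2.resize(S,None,fx=4,fy=4,interpolation=cv2.INTER_CUBIC))
E
```

```text
32.3 [0.54   0.0293 0.3273] yawx 85.7 F [ 0.96 -4.89  1.  ] open 0.0849 q [-4.8 19.9 81.3 -0.5 78.9 -0.4]
32.35 [0.54   0.0318 0.327 ] yawx 85.6 F [ 0.53  1.18 -0.78] open 0.085 q [-4.6 19.9 81.2 -0.3 78.9 -0.1]
```

View pics/w13.png

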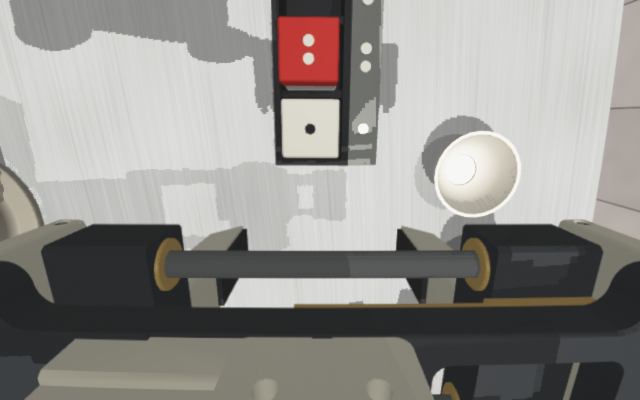

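View pics/s5z.png

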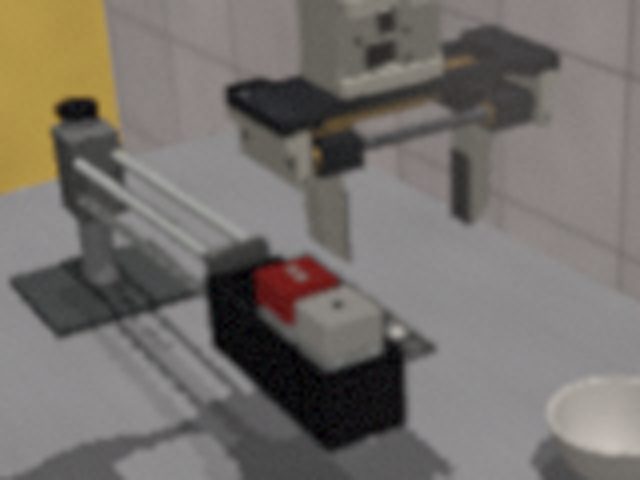

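Call:
servo_tool(
  deltas=[
    {"dx":0.6,"dy":-5.9,"dz":0,"wx":0,"wy":0,"wz":4,"jaw":8.5},
    {"dx":0.6,"dy":-5.9,"dz":0,"wx":0,"wy":0,"wz":4,"jaw":8.5},
    {"dx":0.6,"dy":-5.9,"dz":0,"wx":0,"wy":0,"wz":4,"jaw":8.5},
    {"dx":0.6,"dy":-5.9,"dz":0,"wx":0,"wy":0,"wz":4,"jaw":8.5},
    {"dx":0.6,"dy":-5.9,"dz":0,"wx":0,"wy":0,"wz":4,"jaw":8.5},
    {"dx":0.6,"dy":-5.9,"dz":0,"wx":0,"wy":0,"wz":4,"jaw":8.5},
    {"dx":0.6,"dy":-5.5,"dz":-2.5,"wx":0,"wy":0,"wz":4,"jaw":8.5},
    {"dx":0,"dy":0,"dz":-3,"wx":0,"wy":0,"wz":0,"jaw":8.5},
    {"dx":0,"dy":0,"dz":0,"wx":0,"wy":0,"wz":0,"jaw":8.5},
    {"dx":0,"dy":0,"dz":0,"wx":0,"wy":0,"wz":0,"jaw":8.5},
  ],
)

```text
t: 33.6
eef_pos: [0.5848, -0.3833, 0.2771]
tcp_rot: [[-0.419, 0.908, 0.01], [0.908, 0.419, -0.004], [-0.007, 0.008, -1.0]]
force: [-0.1, -0.0, 0.2]
opening: 0.085
```

```bash
python3 look.py wrist w14
```

```text
33.65 [ 0.5848 -0.383   0.277 ] yawx 114.8 F [-0.14  0.11 -0.43] open 0.0852 q [-39.6  39.1  56.8   0.2  83.4 -64.4]
```

View pics/w14.png

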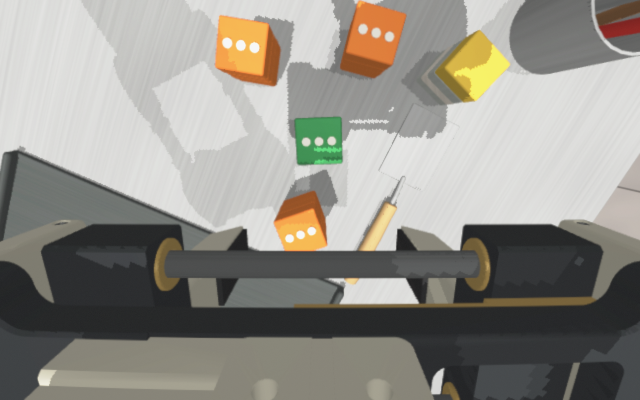

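Run:
```python
from plan import *
import pickle
c=pickle.load(open("pics/w14.pkl","rb"))
P=np.array([onz(c,*a,.086)[:2] for a in [(295,118.5),(341,117),(343,163),(296.5,164.5)]]); e=P[1]-P[0]+P[2]-P[3]
g=P.mean(0);print(g,np.degrees(np.arctan2(e[1],e[0])),[np.linalg.norm(P[i]-P[i-1]).round(4) for i in range(4)])
print(tri(ray(c,319,141),ray(cam("side"),210+524/2.4,130+410/2.4)))
yaw=np.degrees(np.arctan2(e[1],e[0]))+90
goto((g[0],g[1],.126),Rd(yaw));print(yaw)
```

```text
[ 0.56363272 -0.33821285] 26.51855470284822 [np.float64(0.0425), np.float64(0.0424), np.float64(0.0425), np.float64(0.0444)]
(array([ 0.56393169, -0.33846322,  0.08502063]), [np.float64(0.00044080067907599626), np.float64(0.0004408006790759829)])
TCP [ 0.5848 -0.383   0.277 ] delta cm [ -2.12   4.48 -15.1 ] rotvec [0.2 0.6 1.7]
116.51855470284822
```

Call:
servo_tool(
  deltas=[
    {"dx":-1.1,"dy":2.2,"dz":-2,"wx":0.2,"wy":0.6,"wz":1.4,"jaw":8.5},
    {"dx":-1,"dy":2.2,"dz":-2,"wx":0,"wy":0,"wz":0,"jaw":8.5},
    {"dx":0,"dy":0,"dz":-2.5,"wx":0,"wy":0,"wz":0,"jaw":8.5},
    {"dx":0,"dy":0,"dz":-2.5,"wx":0,"wy":0,"wz":0,"jaw":8.5},
    {"dx":0,"dy":0,"dz":-2,"wx":0,"wy":0,"wz":0,"jaw":8.5},
    {"dx":0,"dy":0,"dz":-2,"wx":0,"wy":0,"wz":0,"jaw":8.5},
    {"dx":0,"dy":0,"dz":-1.5,"wx":0,"wy":0,"wz":0,"jaw":8.5},
    {"dx":0,"dy":0,"dz":0,"wx":0,"wy":0,"wz":0,"jaw":8.5},
    {"dx":0,"dy":0,"dz":0,"wx":0,"wy":0,"wz":0,"jaw":8.5},
    {"dx":0,"dy":0,"dz":0,"wx":0,"wy":0,"wz":0,"jaw":8.5},
  ],
)

```text
t: 34.9
eef_pos: [0.5705, -0.3332, 0.1465]
tcp_rot: [[-0.45, 0.893, 0.022], [0.893, 0.451, -0.016], [-0.024, 0.012, -1.0]]
force: [-0.5, 0.2, 0.2]
opening: 0.0851
```

```bash
python3 -c "
from plan import *
goto((.5637,-.3383,.126),Rd(116));print(observe()['tcp_rot'])"
```

```text
TCP [ 0.5705 -0.3332  0.1465] delta cm [-0.68 -0.51 -2.05] rotvec [ 0.9  1.2 -0.8]
[[-0.45028649  0.89262398  0.02155228]
 [ 0.89256864  0.45063785 -0.0157083 ]
 [-0.02373388  0.01216365 -0.99964431]]
```

Fast descents drag the pose a little, so I'll correct it before closing.

Call:
servo_tool(
  deltas=[
    {"dx":-0.7,"dy":-0.5,"dz":0,"wx":0.9,"wy":1.2,"wz":-0.8,"jaw":8.5},
    {"dx":0,"dy":0,"dz":-0.8,"wx":0,"wy":0,"wz":0,"jaw":8.5},
    {"dx":0,"dy":0,"dz":-0.7,"wx":0,"wy":0,"wz":0,"jaw":8.5},
    {"dx":0,"dy":0,"dz":-0.5,"wx":0,"wy":0,"wz":0,"jaw":8.5},
    {"dx":0,"dy":0,"dz":0,"wx":0,"wy":0,"wz":0,"jaw":7},
    {"dx":0,"dy":0,"dz":0,"wx":0,"wy":0,"wz":0,"jaw":4},
    {"dx":0,"dy":0,"dz":0,"wx":0,"wy":0,"wz":0,"jaw":4},
    {"dx":0,"dy":0,"dz":0,"wx":0,"wy":0,"wz":0,"jaw":4},
    {"dx":0,"dy":0,"dz":0,"wx":0,"wy":0,"wz":0,"jaw":4},
    {"dx":0,"dy":0,"dz":0,"wx":0,"wy":0,"wz":0,"jaw":4},
  ],
  newtons=20,
)

```text
t: 36.15
eef_pos: [0.5631, -0.3389, 0.1258]
tcp_rot: [[-0.437, 0.9, -0.0], [0.9, 0.437, 0.0], [0.0, 0.0, -1.0]]
force: [-0.4, -0.2, -1.2]
opening: 0.0437
```

Call:
servo_tool(
  deltas=[
    {"dx":0,"dy":0,"dz":2,"wx":0,"wy":0,"wz":0,"jaw":4},
    {"dx":0,"dy":0,"dz":4,"wx":0,"wy":0,"wz":0,"jaw":4},
    {"dx":0,"dy":0,"dz":5,"wx":0,"wy":0,"wz":0,"jaw":4},
    {"dx":0,"dy":0,"dz":5,"wx":0,"wy":0,"wz":0,"jaw":4},
    {"dx":0,"dy":2,"dz":5,"wx":0,"wy":0,"wz":-5,"jaw":4},
    {"dx":0,"dy":5,"dz":1,"wx":0,"wy":0,"wz":-5,"jaw":4},
    {"dx":-0.3,"dy":6,"dz":0,"wx":0,"wy":0,"wz":-5,"jaw":4},
    {"dx":-0.3,"dy":6,"dz":0,"wx":0,"wy":0,"wz":-5,"jaw":4},
    {"dx":-0.3,"dy":6,"dz":0,"wx":0,"wy":0,"wz":-5,"jaw":4},
    {"dx":-0.3,"dy":6,"dz":0,"wx":0,"wy":0,"wz":-5,"jaw":4},
  ],
)

```text
t: 37.4
eef_pos: [0.5468, -0.0229, 0.3488]
tcp_rot: [[0.096, 0.995, 0.001], [0.995, -0.096, 0.007], [0.007, -0.0, -1.0]]
force: [1.2, 0.3, -1.6]
opening: 0.0438
```

Call:
servo_tool(
  deltas=[
    {"dx":-0.2,"dy":4,"dz":0,"wx":0,"wy":0,"wz":0.8,"jaw":4},
    {"dx":0,"dy":4,"dz":0,"wx":0,"wy":0,"wz":0,"jaw":4},
    {"dx":0,"dy":4,"dz":0,"wx":0,"wy":0,"wz":0,"jaw":4},
    {"dx":0,"dy":3,"dz":0,"wx":0,"wy":0,"wz":0,"jaw":4},
    {"dx":0,"dy":1,"dz":0,"wx":0,"wy":0,"wz":0,"jaw":4},
    {"dx":0,"dy":0,"dz":0,"wx":0,"wy":0,"wz":0,"jaw":4},
    {"dx":0,"dy":0,"dz":0,"wx":0,"wy":0,"wz":0,"jaw":4},
    {"dx":0,"dy":0,"dz":0,"wx":0,"wy":0,"wz":0,"jaw":4},
    {"dx":0,"dy":0,"dz":0,"wx":0,"wy":0,"wz":0,"jaw":4},
    {"dx":0,"dy":0,"dz":0,"wx":0,"wy":0,"wz":0,"jaw":4},
  ],
)

```text
t: 38.65
eef_pos: [0.5425, 0.1432, 0.3481]
tcp_rot: [[0.08, 0.997, -0.002], [0.997, -0.08, 0.006], [0.006, -0.002, -1.0]]
force: [-0.3, 0.2, -2.1]
opening: 0.0442
```

```bash
python3 look.py wrist w15; python3 fz.py 10 g1; python3 -c "
import cv2
T=cv2.imread('pics/w15.png');cv2.imwrite('pics/w15z.png',cv2.resize(T[50:230,260:420],None,fx=4,fy=3.3,interpolation=cv2.INTER_CUBIC))"
```

```text
38.7 [0.5425 0.1432 0.3481] yawx 85.4 F [-0.59 -1.59 -2.01] open 0.044 q [ 6.8 21.4 75.7  0.4 82.9 11.4]
t 39.2 F [ 0.25  0.   -1.87] +- [0.18 0.19 0.11] TCP [0.5425 0.1437 0.3481] yaw 85.4 zt [-0.002  0.006 -1.   ]
```

View pics/w15.png

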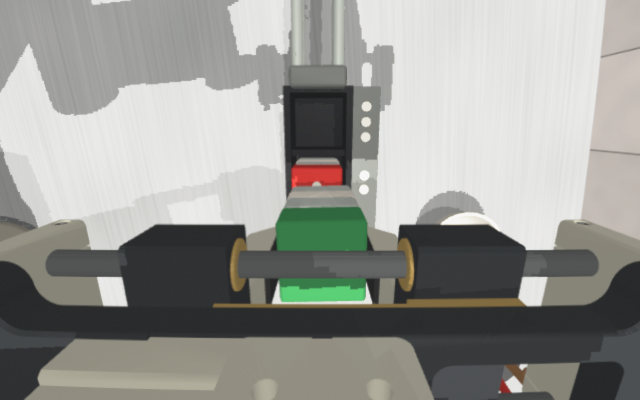

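View pics/w15z.png

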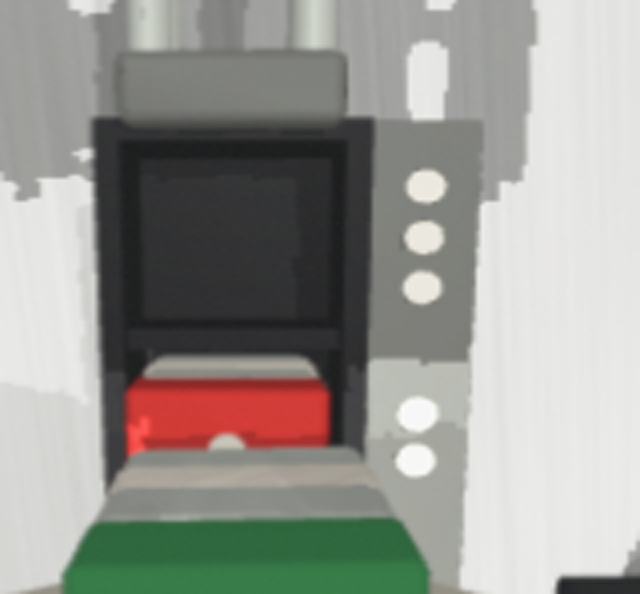

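Run:
```python
from plan import *
import pickle
c=pickle.load(open("pics/w15.pkl","rb"))
f=lambda u,v,z: onz(c,260+u/4,50+v/3.3,z)
for z in (.157,.1595):
    P=np.array([f(*a,z) for a in [(122,140),(345,140),(342,330),(127,330)]]);print(P.mean(0),[np.linalg.norm(P[i]-P[i-1]).round(4) for i in range(4)])
print("dots3",f(423,237,.150),"dots2",f(416,437,.150))
d=f(423,237,.150);print("pocket3 from dots",d+np.array([-.0449,.0036,0]))
```

```text
[0.54566323 0.21359617 0.157     ] [np.float64(0.0518), np.float64(0.0506), np.float64(0.0518), np.float64(0.0509)]
[0.54568939 0.21355284 0.1595    ] [np.float64(0.0514), np.float64(0.0501), np.float64(0.0513), np.float64(0.0504)]
dots3 [0.59033034 0.21006738 0.15      ] dots2 [0.58582911 0.15175561 0.15      ]
pocket3 from dots [0.54543034 0.21366738 0.15      ]
```

Call:
servo_tool(
  deltas=[
    {"dx":0.1,"dy":3,"dz":0,"wx":0.3,"wy":0,"wz":0,"jaw":4},
    {"dx":0.1,"dy":2.5,"dz":0,"wx":0,"wy":0,"wz":0,"jaw":4},
    {"dx":0,"dy":1.4,"dz":0,"wx":0,"wy":0,"wz":0,"jaw":4},
    {"dx":0,"dy":0,"dz":-1.5,"wx":0,"wy":0,"wz":0,"jaw":4},
    {"dx":0,"dy":0,"dz":-1.5,"wx":0,"wy":0,"wz":0,"jaw":4},
    {"dx":0,"dy":0,"dz":-1.5,"wx":0,"wy":0,"wz":0,"jaw":4},
    {"dx":0,"dy":0,"dz":-0.3,"wx":0,"wy":0,"wz":0,"jaw":4},
    {"dx":0,"dy":0,"dz":0,"wx":0,"wy":0,"wz":0,"jaw":4},
    {"dx":0,"dy":0,"dz":0,"wx":0,"wy":0,"wz":0,"jaw":4},
    {"dx":0,"dy":0,"dz":0,"wx":0,"wy":0,"wz":0,"jaw":4},
  ],
)

```text
t: 40.45
eef_pos: [0.5443, 0.2108, 0.2961]
tcp_rot: [[0.082, 0.997, -0.003], [0.997, -0.082, 0.009], [0.009, -0.004, -1.0]]
force: [0.4, -1.3, -1.2]
opening: 0.0439
```

```bash
python3 look.py wrist w16; python3 look.py side s6; python3 -c "
import cv2
from plan import *
goto((.545,.2128,.298),Rd(85.4))
T=cv2.imread('pics/w16.png');cv2.imwrite('pics/w16z.png',cv2.resize(T[90:240,260:420],None,fx=4,fy=4,interpolation=cv2.INTER_CUBIC))
S=cv2.imread('pics/s6.png')[90:230,200:370];cv2.imwrite('pics/s6z.png',cv2.resize(S,None,fx=4,fy=4,interpolation=cv2.INTER_CUBIC))"
```

```text
40.5 [0.5443 0.2108 0.2961] yawx 85.3 F [ 0.46 -0.04 -2.02] open 0.0439 q [13.4 25.7 77.3  0.6 77.1 18. ]
40.55 [0.5443 0.2109 0.2961] yawx 85.3 F [ 0.1  -0.41 -2.09] open 0.0437 q [13.4 25.7 77.3  0.6 77.1 18. ]
TCP [0.5443 0.2109 0.2961] delta cm [0.07 0.19 0.19] rotvec [-0.5 -0.2  0.1]
```

View pics/w16z.png

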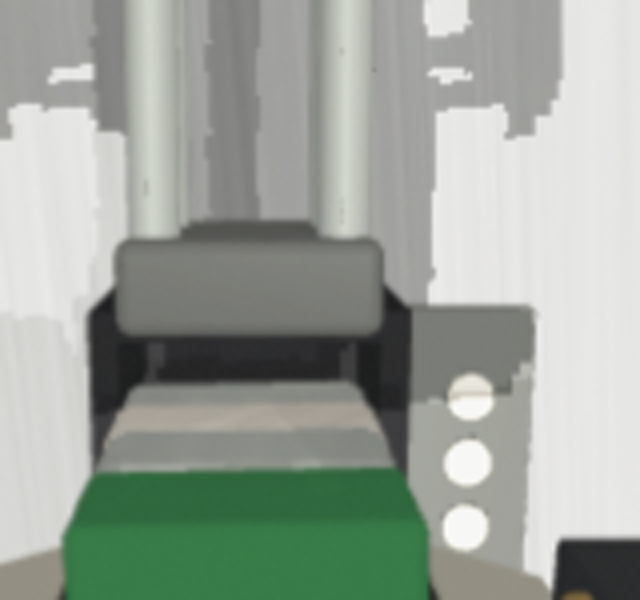

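View pics/s6z.png

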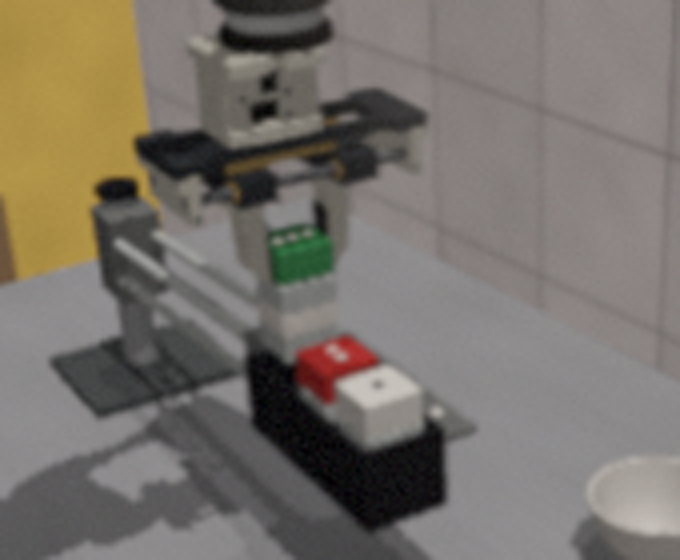

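Call:
servo_tool(
  deltas=[
    {"dx":0.1,"dy":0.2,"dz":0,"wx":-0.5,"wy":-0.2,"wz":0,"jaw":4},
    {"dx":0,"dy":0,"dz":0,"wx":0,"wy":0,"wz":0,"jaw":4},
    {"dx":0,"dy":0,"dz":-0.8,"wx":0,"wy":0,"wz":0,"jaw":4},
    {"dx":0,"dy":0,"dz":-0.5,"wx":0,"wy":0,"wz":0,"jaw":4},
    {"dx":0,"dy":0,"dz":-0.5,"wx":0,"wy":0,"wz":0,"jaw":4},
    {"dx":0,"dy":0,"dz":-0.6,"wx":0,"wy":0,"wz":0,"jaw":4},
    {"dx":0,"dy":0,"dz":-0.7,"wx":0,"wy":0,"wz":0,"jaw":4},
    {"dx":0,"dy":0,"dz":-0.7,"wx":0,"wy":0,"wz":0,"jaw":4},
    {"dx":0,"dy":0,"dz":0,"wx":0,"wy":0,"wz":0,"jaw":4},
    {"dx":0,"dy":0,"dz":0,"wx":0,"wy":0,"wz":0,"jaw":4},
  ],
)

```text
t: 41.8
eef_pos: [0.5451, 0.2131, 0.2549]
tcp_rot: [[0.082, 0.997, -0.0], [0.997, -0.082, -0.001], [-0.001, -0.0, -1.0]]
force: [-0.1, -0.2, -2.1]
opening: 0.0439
```

```bash
python3 fz.py 5 g2; python3 -c "
import cv2
S=cv2.imread('pics/side_g2.png')[90:230,200:370];cv2.imwrite('pics/g2z.png',cv2.resize(S,None,fx=4,fy=4,interpolation=cv2.INTER_CUBIC))"
```

```text
t 42.05 F [ 0.05 -0.18 -1.55] +- [0.16 0.23 0.13] TCP [0.5451 0.2131 0.255 ] yaw 85.3 zt [-0. -0. -1.]
```

View pics/g2z.png

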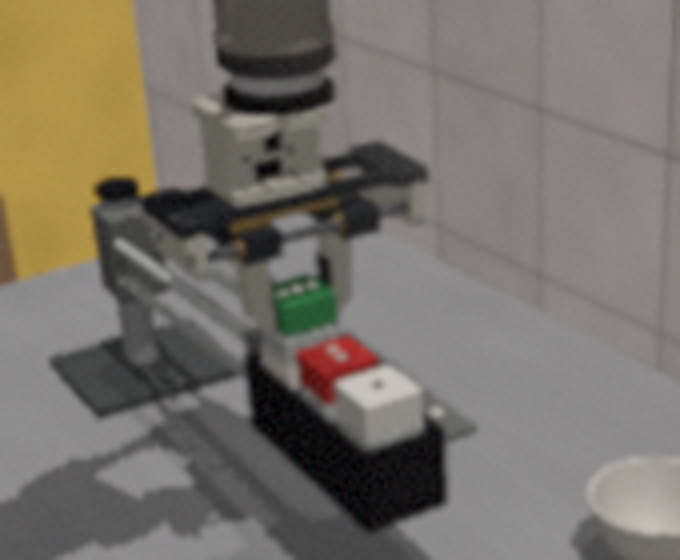

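Call:
servo_tool(
  deltas=[
    {"dx":0,"dy":0,"dz":-0.6,"wx":0,"wy":0,"wz":0,"jaw":4},
    {"dx":0,"dy":0,"dz":-0.6,"wx":0,"wy":0,"wz":0,"jaw":4},
    {"dx":0,"dy":0,"dz":-0.5,"wx":0,"wy":0,"wz":0,"jaw":4},
    {"dx":0,"dy":0,"dz":-0.3,"wx":0,"wy":0,"wz":0,"jaw":4},
    {"dx":0,"dy":0,"dz":-0.2,"wx":0,"wy":0,"wz":0,"jaw":4},
    {"dx":0,"dy":0,"dz":-0.2,"wx":0,"wy":0,"wz":0,"jaw":4},
    {"dx":0,"dy":0,"dz":-0.2,"wx":0,"wy":0,"wz":0,"jaw":4},
    {"dx":0,"dy":0,"dz":-0.2,"wx":0,"wy":0,"wz":0,"jaw":4},
    {"dx":0,"dy":0,"dz":-0.2,"wx":0,"wy":0,"wz":0,"jaw":4},
    {"dx":0,"dy":0,"dz":-0.2,"wx":0,"wy":0,"wz":0,"jaw":4},
  ],
)

```text
t: 43.3
eef_pos: [0.5451, 0.213, 0.2212]
tcp_rot: [[0.082, 0.997, 0.0], [0.997, -0.082, -0.001], [-0.001, 0.0, -1.0]]
force: [-1.1, 0.3, -0.1]
opening: 0.0439
```

```bash
python3 fz.py 8 g3
```

```text
t 43.7 F [-0.42 -0.38 -0.9 ] +- [0.18 0.15 0.12] TCP [0.5451 0.2131 0.2213] yaw 85.3 zt [ 0.    -0.001 -1.   ]
```

Call:
servo_tool(
  deltas=[
    {"dx":-0.1,"dy":-0.1,"dz":0,"wx":0,"wy":0,"wz":0,"jaw":4},
    {"dx":0,"dy":0,"dz":-0.15,"wx":0,"wy":0,"wz":0,"jaw":4},
    {"dx":0,"dy":0,"dz":-0.15,"wx":0,"wy":0,"wz":0,"jaw":4},
    {"dx":0,"dy":0,"dz":-0.15,"wx":0,"wy":0,"wz":0,"jaw":4},
    {"dx":0,"dy":0,"dz":-0.15,"wx":0,"wy":0,"wz":0,"jaw":4},
    {"dx":0,"dy":0,"dz":-0.15,"wx":0,"wy":0,"wz":0,"jaw":4},
    {"dx":0,"dy":0,"dz":-0.1,"wx":0,"wy":0,"wz":0,"jaw":4},
    {"dx":0,"dy":0,"dz":0,"wx":0,"wy":0,"wz":0,"jaw":4},
    {"dx":0,"dy":0,"dz":0,"wx":0,"wy":0,"wz":0,"jaw":4},
    {"dx":0,"dy":0,"dz":0,"wx":0,"wy":0,"wz":0,"jaw":4},
  ],
)

```text
t: 44.95
eef_pos: [0.5443, 0.212, 0.2126]
tcp_rot: [[0.082, 0.997, 0.001], [0.997, -0.082, -0.0], [-0.0, 0.001, -1.0]]
force: [-0.5, 0.4, 0.1]
opening: 0.0442
```

```bash
python3 fz.py 20 g4
```

```text
t 45.95 F [-0.27 -0.46  0.01] +- [0.09 0.1  0.11] TCP [0.5443 0.212  0.2125] yaw 85.3 zt [ 0.001 -0.    -1.   ]
```

Call:
servo_tool(
  deltas=[
    {"dx":-0.1,"dy":-0.15,"dz":0,"wx":0,"wy":0,"wz":0,"jaw":4},
    {"dx":0,"dy":0,"dz":0,"wx":0,"wy":0,"wz":0,"jaw":4},
    {"dx":0,"dy":0,"dz":0,"wx":0,"wy":0,"wz":0,"jaw":4},
    {"dx":0,"dy":0,"dz":0,"wx":0,"wy":0,"wz":0,"jaw":4},
    {"dx":0,"dy":0,"dz":0,"wx":0,"wy":0,"wz":0,"jaw":4},
    {"dx":0,"dy":0,"dz":0,"wx":0,"wy":0,"wz":0,"jaw":4},
    {"dx":0,"dy":0,"dz":0,"wx":0,"wy":0,"wz":0,"jaw":4},
    {"dx":0,"dy":0,"dz":0,"wx":0,"wy":0,"wz":0,"jaw":4},
    {"dx":0,"dy":0,"dz":0,"wx":0,"wy":0,"wz":0,"jaw":4},
    {"dx":0,"dy":0,"dz":0,"wx":0,"wy":0,"wz":0,"jaw":4},
  ],
)

```text
t: 47.2
eef_pos: [0.5434, 0.2106, 0.2127]
tcp_rot: [[0.082, 0.997, 0.002], [0.997, -0.082, 0.0], [0.0, 0.002, -1.0]]
force: [-0.0, 0.0, -0.3]
opening: 0.0438
```

```bash
python3 fz.py 24 g5; python3 -c "
import cv2
S=cv2.imread('pics/side_g5.png')[90:230,200:370];cv2.imwrite('pics/g5z.png',cv2.resize(S,None,fx=4,fy=4,interpolation=cv2.INTER_CUBIC))"
```

```text
t 48.4 F [-0.13 -0.05 -0.12] +- [0.11 0.08 0.08] TCP [0.5434 0.2106 0.2127] yaw 85.3 zt [ 0.002  0.    -1.   ]
```

View pics/g5z.png

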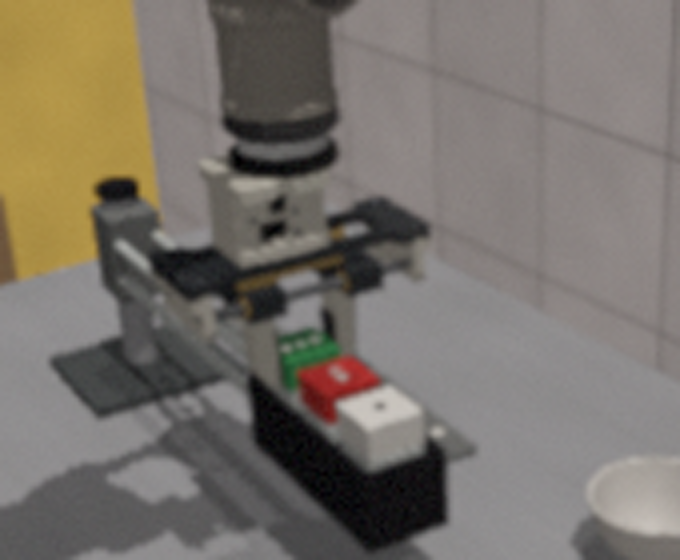

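Call:
servo_tool(
  deltas=[
    {"dx":0,"dy":0,"dz":-0.1,"wx":0,"wy":0,"wz":0,"jaw":4},
    {"dx":0,"dy":0,"dz":0,"wx":0,"wy":0,"wz":0,"jaw":4},
    {"dx":0,"dy":0,"dz":0,"wx":0,"wy":0,"wz":0,"jaw":4},
    {"dx":0,"dy":0,"dz":0,"wx":0,"wy":0,"wz":0,"jaw":4},
    {"dx":0,"dy":0,"dz":0,"wx":0,"wy":0,"wz":0,"jaw":4},
    {"dx":0,"dy":0,"dz":0,"wx":0,"wy":0,"wz":0,"jaw":4.8},
    {"dx":0,"dy":0,"dz":0,"wx":0,"wy":0,"wz":0,"jaw":6},
    {"dx":0,"dy":0,"dz":0,"wx":0,"wy":0,"wz":0,"jaw":7},
    {"dx":0,"dy":0,"dz":0,"wx":0,"wy":0,"wz":0,"jaw":7},
    {"dx":0,"dy":0,"dz":0,"wx":0,"wy":0,"wz":0,"jaw":7},
  ],
)

```text
t: 49.65
eef_pos: [0.5435, 0.2106, 0.2117]
tcp_rot: [[0.082, 0.997, 0.002], [0.997, -0.082, 0.0], [0.0, 0.002, -1.0]]
force: [-0.1, 0.9, 0.0]
opening: 0.07
```

Call:
servo_tool(
  deltas=[
    {"dx":0,"dy":0,"dz":0.7,"wx":0,"wy":0,"wz":0,"jaw":7},
    {"dx":0,"dy":0,"dz":1.5,"wx":0,"wy":0,"wz":0,"jaw":7},
    {"dx":0,"dy":0,"dz":2.5,"wx":0,"wy":0,"wz":0,"jaw":7},
    {"dx":0,"dy":0,"dz":3,"wx":0,"wy":0,"wz":0,"jaw":8},
    {"dx":0,"dy":0,"dz":4,"wx":0,"wy":0,"wz":0,"jaw":8},
    {"dx":0,"dy":-4,"dz":0,"wx":0,"wy":0,"wz":0,"jaw":8},
    {"dx":0,"dy":-5,"dz":0,"wx":0,"wy":0,"wz":0,"jaw":8},
    {"dx":0,"dy":-5,"dz":0,"wx":0,"wy":0,"wz":0,"jaw":8},
    {"dx":0,"dy":-3,"dz":0,"wx":0,"wy":0,"wz":0,"jaw":8},
    {"dx":0,"dy":0,"dz":0,"wx":0,"wy":0,"wz":0,"jaw":8},
  ],
)

```text
t: 50.9
eef_pos: [0.5431, 0.0365, 0.344]
tcp_rot: [[0.08, 0.997, 0.015], [0.997, -0.08, 0.001], [0.002, 0.015, -1.0]]
force: [0.1, 0.6, -0.2]
opening: 0.0801
```

```bash
python3 look.py wrist w17; python3 look.py side s7; python3 look.py top t7; python3 -c "
import cv2
S=cv2.imread('pics/s7.png')[120:380,180:540];cv2.imwrite('pics/s7z.png',cv2.resize(S,None,fx=2.2,fy=2.2,interpolation=cv2.INTER_CUBIC))"
```

```text
50.95 [0.5431 0.0375 0.344 ] yawx 85.5 F [ 0.31 -0.16  0.93] open 0.0798 q [-4.2 19.3 79.5  0.1 80.3  0.3]
51.0 [0.5431 0.0385 0.3437] yawx 85.6 F [ 0.05 -0.38  0.45] open 0.08 q [-4.1 19.3 79.6  0.1 80.3  0.3]
51.05 [0.543  0.0391 0.3434] yawx 85.6 F [1.57 0.01 0.18] open 0.0798 q [-4.  19.3 79.6  0.1 80.3  0.3]
```

View pics/w17.png

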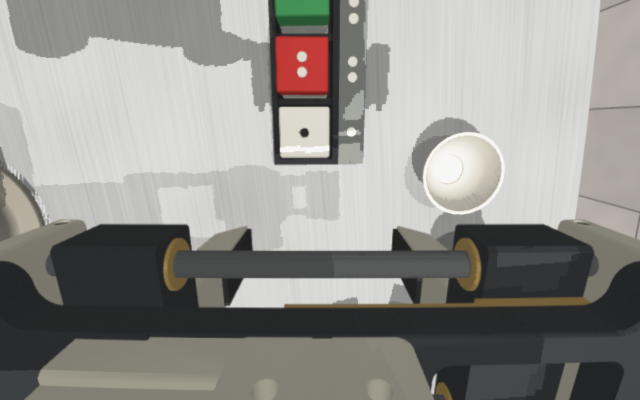

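View pics/s7z.png

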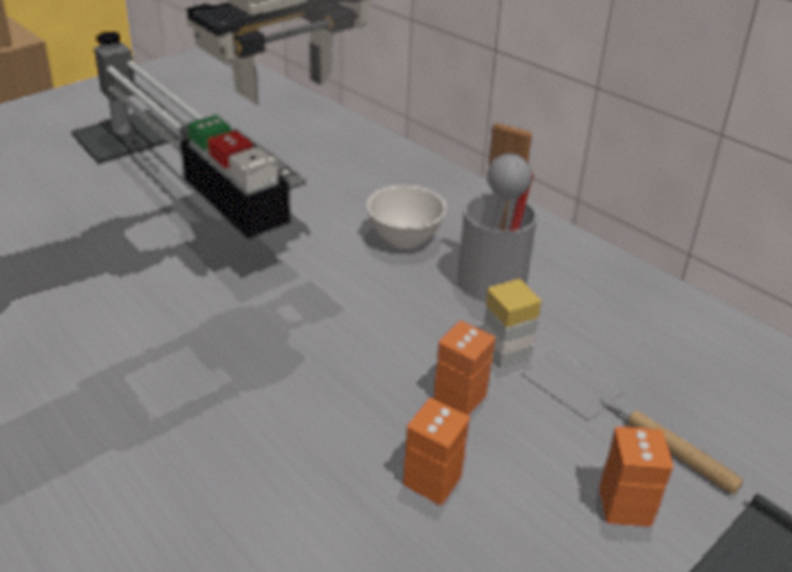

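```bash
sed -e 's/top0/t7/;s/side0/s7/' m.py > m7.py; python3 m7.py | grep -E "^(yel|or)"; python3 -c "
from h import *
print(observe()['t']); print(close_job())"
```

```text
yel T [([391, 175, 15, 15, 168], [397.9, 181.8]), ([561, 384, 13, 14, 142], [567.2, 390.8])]
yel S [([0, 0, 50, 153, 5880], [25.1, 63.6]), ([98, 6, 141, 153, 10176], [176.6, 70.2]), ([94, 101, 11, 28, 179], [98.2, 118.0]), ([91, 133, 18, 60, 662], [97.9, 168.0]), ([402, 247, 23, 21, 331], [412.9, 257.0])]
or T [([452, 197, 15, 14, 92], [458.4, 203.5]), ([406, 203, 5, 12, 34], [407.9, 208.0]), ([397, 204, 8, 13, 59], [400.1, 210.1]), ([424, 232, 5, 11, 32], [425.8, 237.0]), ([415, 234, 7, 11, 58], [418.1, 239.1])]
or S [([364, 276, 37, 72, 1126], [380.8, 316.2]), ([457, 315, 28, 43, 728], [470.3, 338.5])]
51.05
the job is handed in; nothing more can be done
None
```

The job is handed in at 51 s of the 72 s allowed. The red tin is in pocket 2 and the green tin in pocket 3, both lid up.

**What I did:** I first slid the red tin about 6 cm along the counter with closed fingers, because an orange tin left no room for the gripper. I then gripped it at a tilt, stood it upright on the counter and let go. I took it again by the lid from above and lowered it into pocket 2. The green tin then went into pocket 3 the same way.

**Letting go:** I held each tin until the vertical force averaged about zero. It read 0.07 ± 0.10 N for red. Green read −0.12 N, so I lowered it 1 mm more before opening, and I did not average the force again after that.

**Last checks:**
- **Tins:** in the last side picture the three lids look level, and the gripper is clear of everything. The green tin was only partly in the last wrist view.
- **Spare and decoys:** the yellow spare and the orange tins are at the same pixels as at the start, within about 1 px.
- **Crock, bowl and spatula:** I checked these only by eye, and they look unmoved.

**Disagreements:**
- **Pocket position:** the top and wrist cameras differed by 3–4 mm on pocket 2. I went by the wrist view.
- **Side force:** a side force of about 0.5 N showed while each tin was sinking. Nudging the tins 1–2 mm removed it before I let go.

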